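Make up a bottling label kit at the brew-shop counter

TASK

Make up the customer's kit tray: slide the tape roll straight up off its post without forcing it, lay it down gently, flat on the floor of the tray's open bay, and stand the thick marker end-down in the tray's narrow tube, pushed or dropped right to the bottom. Leave the slim pen in its block, and do not disturb the bottle and the tub.

Things in the scene. Friction and masses are not known exactly. Their poses are not given: they have to be found in the camera images.
- stand: White metal roll stand, fixed. Origin: centre of its underside, on the post's axis; z up, y along the overhead bar. Base plate 90 (x) x 230 (y) x 10 mm; on it a grey collar of radius 18 mm up to z = 30 mm, then a bare upright steel post of radius 8 mm up to z = 85 mm.
- post_top (a point): Top of the stand's post, on its axis, 85 mm above the stand's underside.
- bar (a point): Middle of the stand's white overhead bar, at stand x = +5 mm, z = 200 mm. Bar 12 x 12 mm, along stand y from -110 to +110 mm, on two legs at y = -105 and +105 mm (12 x 10 mm). It hangs over the post, so a gripper pointing straight down does not fit on the roll: tilt it 30 to 40 degrees, its back leaning to the stand's -x side (the robot's side).
- roll: Roll of pale paper tape wound on a cardboard core: outer radius 28 mm, bore radius 13 mm, 36 mm thick, about 90 g. Origin: centre of its lower face; z along its axis. It starts resting on the stand's collar, lower face at z = 30 mm, with the post through its bore and 19 mm of post showing above it.
- roll_mid (a point): Centre point of the roll, 18 mm above its lower face.
- tray: Low light-wood kit tray, fixed, 124 (x) x 168 (y) mm, floor 6 mm thick, walls 4 mm thick rising 12 mm above the floor (top at z = 18 mm). A divider at y = -35.5 mm splits it into the large open bay (inner 116 x 115.5 mm) and a small part that holds the black tube. Origin: centre of its underside.
- bay (a point): Centre of the floor of the tray's open bay (tray x = 0, y = +23.5 mm, z = 6 mm); axes as the tray's.
- tube_floor (a point): Floor inside the tray's narrow black upright tube (tray x = 0, y = -60 mm, z = 6 mm). Tube: inner radius 9.5 mm, outer radius 13 mm, 60 mm tall.
- tube_mouth (a point): Centre of the open top of that tube, z = 66 mm.
- block: Medium-brown wooden pen block, fixed, 55 (x) x 110 (y) x 60 mm, with two round holes of 16 mm diameter and 45 mm depth at x = 0, y = -30 and +30 mm; hole floor at z = 15 mm. Origin: centre of its underside. One hole holds the thick marker, the other the slim pen.
- marker: Thick marker: grey cylinder of 14 mm diameter with a black cap of the same diameter on top, 130 mm long, about 30 g. Origin: centre of its foot; z along it to the cap. It starts upright in a hole of the block.
- pen: Slim pen, 10 mm diameter, 115 mm long, grey with a black cap, loose in the other hole of the block, where it may lean a little. Origin: centre of its foot. To be left there.
- bottle: Amber glass bottle, radius 27 mm, 150 mm tall, bystander. Origin: centre of its underside.
- tub: White tub with a lid, radius 35 mm, 85 mm tall, bystander. Origin: centre of its underside.
Things that resemble listed ones, but are neither listed nor needed, are in the scene too. Leave any red look-alike of the roll alone.

How it is judged:
By the outcome, as a careful person would: the job done as asked, in the order asked, and still so for the second after the job is handed in, with the robot touching nothing.
It also fails if it takes over 64 s, if anything falls off the work surface, if the arm or the gripper's body presses on something with over 40 N, if the wrist force passes 120 N, or if a joint passes its speed limit or range.

ROBOT

A 6-joint arm with a two-finger parallel gripper is mounted at the origin on the work surface. World frame = base frame: x ahead of the robot, y to its left, z up, the work surface at z = 0. Lengths are in m, angles in degrees, forces in N, time in s.
With the tool pointing down it reaches from about 0.4 to 0.825 m from the base axis. Payload 7 kg.
Tool frame: the origin (TCP) lies between the finger pads; the fingertips stand ctrl.nose_length ahead of it and the grasp point (between the pads) lies 8 mm behind it (ctrl.nose_length is the distance from the TCP to the fingertips, in m); y points along the fingers, z is the direction in which the jaws open and shut, and the axes are right-handed (so a half turn about y gives the same grasp; the last joint's range is limited). The gripper opens to 88 mm and grips with 3 to 60 N. Pads are 19 mm wide; open, the fingers measure 130 mm over their backs; the gripper's body (78 mm by 193 mm) begins 47 mm behind the grasp point.
Start: joints at [-53.68, 20.546, 0.682, 0, -70.136, -16.507], TCP at [0.229, -0.635, 0.238] pointing down, gripper open.
Joint ranges: [-176.03, 176.03], [-82.01, 121.73], [-58.28, 71.71], [-173.87, 95.51], [-174.79, -0.11], [-173.66, 173.66]. Speed limits (degrees/s): [136.94, 136.94, 172.46, 180, 180, 180].

INTERFACE

Orientations are given as [roll, pitch, yaw] about the fixed x, y, z axes, in that order (R = Rz(yaw) Ry(pitch) Rx(roll)).
In Python, from plant import ctrl gives the robot as it stands. The module is installed in compiled form; this text tells all that it offers.
- The arm moves only by the tool drive_tool, never from a script. Its argument "moves" is a list that holds one entry, the list of rows, each a list of 6 numbers: the shift along the tool's x, y, z in mm, then the turn, a rotation vector about the tool's x, y, z in rad. A call has 1 to 20 rows; each row is the pose to reach, as a shift and turn from the pose commanded when the call began, along the tool's axes at that moment; what a row does not reach only later rows make up. A row lasts 1/12 s, in which the tool goes at most 41.7 mm and 7.16 degrees, less where a joint would pass 70% of its speed; a pose out of reach is approached as far as the arm can. A call with a gripper value outside its range is refused whole. "claw" is the opening, from 0 (shut) to 1 (fully open), set as the call begins (left out, the last holds). The fingers move at their own pace and stop on an object; the grip force is fixed at half the most. Time passes only in rows, so rows that repeat a pose let the fingers close. It gives the time, the measured TCP pose, the force and the opening at its end, in the units of the state.
- ctrl.get_obs(): the state, without advancing time (a new reading comes with each control period).
- ctrl.snapshot(name): name is "side" or "top" or "wrist"; returns (picture, depth): 420x560x3 uint8, blue, green, red; 420x560 float32, m along the optical axis (not along the pixel's ray), 0 where there is no reading.
- ctrl.camera_model(name): a dict with "vertical_fov" (degrees; the focal length in pixels is half the picture's height over the tangent of half this angle, whatever the lens; pixels are square), "cx", "cy" (the principal point, pixels), "extrinsics" (4x4, takes a point from camera to world coordinates). Camera axes: x right, y down, z forward; pixel columns grow to the right and rows downward; lengths in m; the calibration is good to about 2 mm. The wrist camera is an equidistant fisheye: a pixel r from the principal point sees the ray r / f radians off the axis. A picture is of the moment at which its call begins: read the wrist's pose just before it. camera_model takes no time and is no camera call; for the wrist camera it gives the pose at the moment of the call.
- ctrl.close_job(): hands the job in, once; it reports no verdict.
The state is a dict: "clock": time; "joint_pos": joint angles; "qvel": joint speeds; "tau": joint torques, N m; "tool_pos": TCP position; "orientation": TCP orientation; "force": force on the tool from outside, world axes, zero at the start; "moment": the same for the moment, N m; "opening": finger opening in m.
Only numpy, scipy, OpenCV 4.12 (cv2) and the standard library are available. Lean on these libraries where they do the work, as an engineer would, in place of code of your own. Each camera call takes 0.05 s, during which the arm holds its last target. There are 200 camera calls.

## Working session

There is one attempt and no reset: what is moved stays moved. The work goes in short steps, Python scripts to look and compute and a tool call to move; the robot and the scene stay as the last step left them, time stands still between calls to the robot, and variables do not carry over. Pictures are saved under pics/ and viewed, about 8 in all and at most 12, crops included, and the job is handed in when it is done.

Besides the shell and the picture viewer there is one more tool, called after "Call:" by a JSON object that holds its "method" and its "body". drive_tool: Moves the arm, as the interface text tells. Its arguments: {"type":"object","properties":{"moves":{"type":"array","items":{"type":"array","items":{"type":"array","items":{"type":"number"}}}},"claw":{"type":"number"}},"required":["moves"]}

```bash
mkdir -p pics; cat > h.py <<'E'
import numpy as np, cv2
from plant import ctrl
from scipy.spatial.transform import Rotation as R
def K(n):
    m=ctrl.camera_model(n); f=210/np.tan(np.radians(m["vertical_fov"])/2); return f,m["cx"],m["cy"],np.array(m["extrinsics"])
def snap(n,tag=None):
    k=K(n); im,d=ctrl.snapshot(n)
    if tag: cv2.imwrite(f"pics/{tag}.png",im); np.savez(f"pics/{tag}.npz",im=im,d=d,f=k[0],cx=k[1],cy=k[2],E=k[3])
    return im,d,k
def ray(k,u,v,fish=False):
    f,cx,cy,E=k; a=np.array([(u-cx)/f,(v-cy)/f])
    if fish:
        r=np.hypot(*a)+1e-12; dr=np.r_[a/r*np.sin(r),np.cos(r)]
    else: dr=np.r_[a,1.]
    return E[:3,3],E[:3,:3]@dr
def onz(k,u,v,z,fish=False):
    o,d=ray(k,u,v,fish); return o+d*(z-o[2])/d[2]
def cloud(k,d):
    f,cx,cy,E=k; v,u=np.indices(d.shape); P=np.stack([(u-cx)/f*d,(v-cy)/f*d,d],-1); return P@E[:3,:3].T+E[:3,3]
def load(t):
    z=np.load(f"pics/{t}.npz"); return z["im"],z["d"],(float(z["f"]),float(z["cx"]),float(z["cy"]),z["E"])
def proj(k,p,fish=False):
    f,cx,cy,E=k; q=E[:3,:3].T@(np.array(p)-E[:3,3])
    if fish:
        r=np.hypot(q[0],q[1]); t=np.arctan2(r,q[2]); return np.array([cx+f*t*q[0]/r,cy+f*t*q[1]/r])
    return np.array([cx+f*q[0]/q[2],cy+f*q[1]/q[2]])
def tcp():
    o=ctrl.get_obs(); return np.array(o["tool_pos"]),R.from_euler("xyz",o["orientation"],degrees=True)
E
python3 - <<'E'
from h import *
o=ctrl.get_obs(); print(o, ctrl.nose_length)
p,r=tcp(); print(r.as_matrix().round(3))
for n in("top","side"):
    im,d,k=snap(n,n); print(n,k[0],k[1],k[2],k[3].round(3).tolist())
E
```

```text
{'clock': 0.0, 'joint_pos': array([-5.36795069e+01,  2.05905771e+01,  6.33214679e-01, -1.80980588e-02,
       -7.01370429e+01, -1.65068550e+01]), 'qvel': array([-0.03789696,  0.02841925, -0.00356054,  0.03322442, -0.14707191,
       -0.02771503]), 'tau': array([-1.57304956e-03, -5.82706189e+01,  2.93056744e+01,  6.99699908e+00,
        6.69073634e-03, -1.86061334e-04]), 'tool_pos': array([ 0.22859824, -0.63460312,  0.23663448]), 'orientation': array([-8.99046512e+01,  1.05135360e-02,  1.98074836e+01]), 'force': array([-0.35838495,  0.34018077, -0.8849682 ]), 'moment': array([-0.00897287,  0.01384127, -0.03656265]), 'opening': 0.08770472746237824} 0.011
[[ 0.941 -0.001 -0.339]
 [ 0.339  0.002  0.941]
 [-0.    -1.     0.002]]
top 396.08589569759573 265.7612184384565 211.1291862736834 [[-0.021, -0.987, 0.162, 0.454], [-1.0, 0.017, -0.021, 0.001], [0.018, -0.163, -0.987, 1.19], [0.0, 0.0, 0.0, 1.0]]
side 406.4424563328784 281.5358361334633 207.02316227132206 [[-0.722, -0.466, 0.511, 0.182], [-0.692, 0.488, -0.532, 0.455], [-0.001, -0.738, -0.675, 0.744], [0.0, 0.0, 0.0, 1.0]]
```

View pics/top.png

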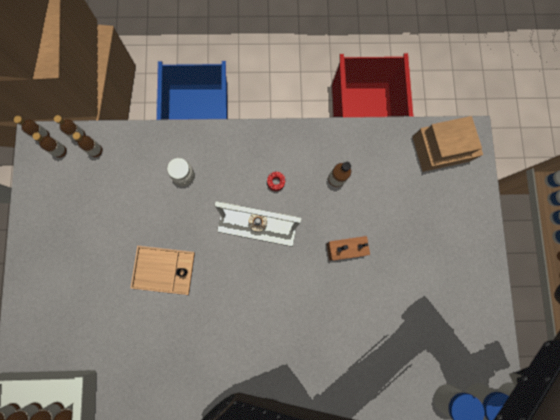

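View pics/side.png

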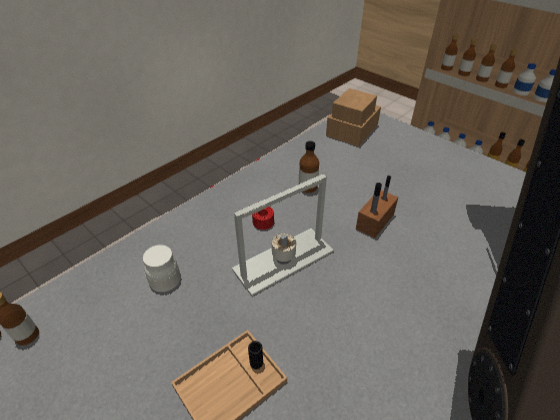

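Top view: tray at (163,271) with tube at (182,272), stand at (258,223), block at (349,249), red decoy at (276,181), bottle at (340,173), tub at (179,171). In the side view the thicker pen (377,197) looks like the nearer one, so the one towards +y. Next I measure these from the depth pictures.

```bash
python3 - <<'E'
from h import *
def rect(P,m,name,zr):
    q=P[m]; q=q[(q[:,2]>zr[0])&(q[:,2]<zr[1])]
    if len(q)<5: print(name,"few",len(q)); return
    r=cv2.minAreaRect((q[:,:2]*1000).astype(np.float32)); 
    print(name,len(q),"ctr",np.round(r[0],1),"size",np.round(r[1],1),"ang",round(r[2],1),"z",np.round(np.percentile(q[:,2],[5,50,95])*1000,1),"med",np.round(np.median(q[:,:2],0)*1000,1))
rois={"top":dict(tray=(125,240,75,60),stand=(208,195,100,55),block=(322,230,55,36),bottle=(322,155,35,40),tub=(160,150,40,40)),
"side":dict(tray=(165,325,130,95),stand=(225,170,115,125),block=(350,170,55,70),bottle=(292,138,34,58),tub=(138,240,48,55))}
for n in rois:
    im,d,k=load(n); P=cloud(k,d); P[d==0]=np.nan
    print(n,"table z",np.nanmedian(P[300:330,200:260,2]) if n=="top" else np.nanmedian(P[320:400,320:440,2]))
    for o,zs in dict(tray=[(.012,.025),(.05,.075)],stand=[(.005,.016),(.19,.215),(.06,.072),(.078,.092)],block=[(.05,.066),(.10,.17)],bottle=[(.02,.16)],tub=[(.075,.1)]).items():
        x,y,w,h=rois[n][o]; m=np.zeros(d.shape,bool); m[y:y+h,x:x+w]=1
        for z in zs: rect(P,m,o+str(z),z)
E
```

```text
top table z 0.0004232908644352662
tray(0.012, 0.025) 430 ctr [478.4 283.2] size [169.9 124. ] ang 82.4 z [12.9 17.9 22. ] med [472.6 255.3]
tray(0.05, 0.075) 48 ctr [470.6 223. ] size [22.4 24.1] ang 1.2 z [54.1 64.3 70. ] med [470.6 221.9]
stand(0.005, 0.016) 1525 ctr [617.7   0.9] size [297.4 163.7] ang 88.2 z [ 6.1 10.1 13.7] med [595.6   4. ]
stand(0.19, 0.215) 497 ctr [613.7   2. ] size [219.5  14.8] ang 77.7 z [199.3 206.2 209. ] med [6.135e+02 1.000e-01]
stand(0.06, 0.072) 217 ctr [604.5   3.1] size [213.3  45.9] ang 76.5 z [62.2 66.1 69.3] med [603.8   3.6]
stand(0.078, 0.092) 33 ctr [608.8   3.5] size [212.2  13.5] ang 75.0 z [79.9 84.1 89.2] med [608.2   3.1]
block(0.05, 0.066) 656 ctr [ 528.9 -258.9] size [ 54.8 112.1] ang 7.1 z [56.2 60.1 63.4] med [ 526.6 -259.3]
block(0.1, 0.17) 60 ctr [ 527.5 -256.8] size [13.1 70.2] ang 5.0 z [105.2 130.7 147.9] med [ 528.2 -229.6]
bottle(0.02, 0.16) 414 ctr [ 742.4 -238.3] size [53.8 45.7] ang 50.6 z [ 34.1 100.1 151.2] med [ 736.5 -233.3]
tub(0.075, 0.1) 360 ctr [764.5 227.8] size [59.6 60.7] ang 51.1 z [80.8 85.2 88.6] med [763.  2
[... 411 characters left out ...]
  16.7] ang 77.8 z [195.6 205.3 207.8] med [615.   14.5]
stand(0.06, 0.072) 441 ctr [645.7 -82.3] size [126.7 371.7] ang 20.1 z [61.1 66.  70.6] med [610.1   3.9]
stand(0.078, 0.092) 119 ctr [638.6 -74. ] size [118.4 357.6] ang 17.1 z [78.9 83.9 90.3] med [613.6   1.7]
block(0.05, 0.066) 607 ctr [ 529.6 -257.8] size [ 55.8 112.3] ang 6.3 z [53.  59.8 62.1] med [ 522.2 -243.8]
block(0.1, 0.17) 155 ctr [ 530.8 -257.7] size [13.2 74.2] ang 8.8 z [103.2 124.1 145.7] med [ 527.4 -226.8]
bottle(0.02, 0.16) 608 ctr [ 667.8 -179.9] size [ 52.  227.2] ang 53.3 z [ 47.6  94.9 150.6] med [ 738.1 -228.3]
tub(0.075, 0.1) 580 ctr [765.5 228.8] size [59.4 61.9] ang 57.7 z [77.4 85.4 87.5] med [761.2 231.1]
```

```bash
cat >> h.py <<'E'
def ori(yaw,tilt):
    "tool y = forward(yaw)*sin(tilt) - z*cos(tilt); tool z = horizontal, yaw+90"
    w,t=np.radians(yaw),np.radians(tilt); f=np.array([np.cos(w),np.sin(w),0]); y=f*np.sin(t)-np.array([0,0,1])*np.cos(t)
    z=np.array([-np.sin(w),np.cos(w),0]); return R.from_matrix(np.stack([np.cross(y,z),y,z],1))
def delta(p,r,p0=None,r0=None):
    if p0 is None: p0,r0=tcp()
    return np.r_[r0.inv().apply(np.array(p)/1000-p0)*1000,(r0.inv()*r).as_rotvec()].round(4)
E
python3 - <<'E'
from h import *
o=ori(-12.3,40); a=o.as_matrix()[:,1]; C=np.array([609.2,3,52]); pre=C-118*a
print(pre,a)
print(delta([450,30,260],o)); print(delta(pre,o,np.array([.45,.03,.26]),o))
E
```

```text
[535.09213086  19.15812855 142.39324429] [ 0.62803279 -0.13693329 -0.76604444]
[ 4.335080e+02 -2.250530e+01  5.503387e+02 -1.969000e-01  5.367000e-01
 -6.800000e-01]
[-10.1388 145.0173   7.5342   0.       0.       0.    ]
```

Call:
{"method": "drive_tool", "body": {"moves": [[[40, -15, 50, -0.02, 0.05, -0.06], [434, -22.5, 550, -0.197, 0.537, -0.68], [434, -22.5, 550, -0.197, 0.537, -0.68], [434, -22.5, 550, -0.197, 0.537, -0.68], [434, -22.5, 550, -0.197, 0.537, -0.68], [434, -22.5, 550, -0.197, 0.537, -0.68], [434, -22.5, 550, -0.197, 0.537, -0.68], [434, -22.5, 550, -0.197, 0.537, -0.68], [434, -22.5, 550, -0.197, 0.537, -0.68], [434, -22.5, 550, -0.197, 0.537, -0.68], [434, -22.5, 550, -0.197, 0.537, -0.68], [434, -22.5, 550, -0.197, 0.537, -0.68], [434, -22.5, 550, -0.197, 0.537, -0.68], [434, -22.5, 550, -0.197, 0.537, -0.68], [434, -22.5, 550, -0.197, 0.537, -0.68], [434, -22.5, 550, -0.197, 0.537, -0.68], [434, -22.5, 550, -0.197, 0.537, -0.68], [434, -22.5, 550, -0.197, 0.537, -0.68], [434, -22.5, 550, -0.197, 0.537, -0.68], [434, -22.5, 550, -0.197, 0.537, -0.68]]], "claw": 1}}

```text
clock: 1.77
tool_pos: [0.4555, -0.0468, 0.3267]
orientation: [-89.8, -38.6, -12.3]
force: [1.7, -1.0, -0.3]
opening: 0.0876
```

```bash
python3 - <<'E'
from h import *
o=ori(-12.3,40); a=o.as_matrix()[:,1]; C=np.array([609.2,3,52]); pre=C-118*a
p,r=tcp();print(p,ctrl.get_obs()["joint_pos"].round(1)); print(delta(pre,o))
E
```

```text
[ 0.45551538 -0.04679221  0.32665532] [  36.1  -27.8  -58.2   45.1  -41.  -168.4]
[-6.520500e+01  1.839495e+02  8.090320e+01 -2.500000e-03 -4.000000e-04
 -2.440000e-02]
```

Call:
{"method": "drive_tool", "body": {"moves": [[[-16, 46, 20, 0, 0, -0.01], [-32, 92, 40, 0, 0, -0.02], [-49, 138, 60, 0, 0, -0.024], [-65, 184, 81, 0, 0, -0.024], [-65, 184, 81, 0, 0, -0.024], [-65, 184, 81, 0, 0, -0.024], [-65, 184, 81, 0, 0, -0.024], [-65, 184, 81, 0, 0, -0.024]]]}}

```text
clock: 2.43
tool_pos: [0.5478, -0.0246, 0.2638]
orientation: [-89.7, -36.0, -11.3]
force: [0.1, -0.5, -0.3]
opening: 0.0878
```

```bash
python3 - <<'E'
from h import *
o=ori(-12.3,40); a=o.as_matrix()[:,1]; C=np.array([609.2,3,52]); pre=C-118*a
p,r=tcp();print(p,ctrl.get_obs()["joint_pos"].round(1)); print(delta(pre,o))
E
```

```text
[ 0.54783918 -0.02458212  0.26375469] [  19.5  -10.9  -58.2   59.4  -20.2 -173.6]
[-8.84155e+01  8.60033e+01  3.98802e+01 -1.62000e-02  1.30000e-02
 -6.97000e-02]
```

```bash
cat > kin.py <<'E'
from h import *
from scipy.optimize import least_squares
import itertools
S=[([-53.6795,20.5906,.6332,-.0181,-70.137,-16.5069],[.2286,-.6346,.2366],[-89.905,.0105,19.807]),
([36.1,-27.8,-58.2,45.1,-41,-168.4],[.4555,-.0468,.3267],[-89.8,-38.6,-12.3]),
([19.5,-10.9,-58.2,59.4,-20.2,-173.6],[.5478,-.0246,.2638],[-89.7,-36,-11.3])]
def fk(q,x,s4,s6):
    e=lambda ax,a:R.from_euler(ax,a,degrees=True)
    h,L2,a3,L4,L6,d,a1=x[:7]; A=e("z",q[0]); B=A*e("y",q[1]); C=A*e("y",q[1]-q[2]); D=C*e("x",s4*q[3])*e("y",-q[4]); 
    p=np.array([0,0,h])+A.apply([a1,-d,0])+B.apply([0,0,L2])+C.apply([L4,0,a3])+D.apply([L6,0,0])
    return p,D*e("x",s6*q[5])
T0=None
def fit(verbose=False):
    best=None
    for s4,s6 in itertools.product((1,-1),(1,-1)):
        x0=[.3,.35,0,.35,.25,.19,0]
        Tt=fk(S[0][0],x0,s4,s6)[1].inv()*R.from_euler("xyz",S[0][2],degrees=True)
        oe=[np.degrees((R.from_euler("xyz",s[2],degrees=True).inv()*fk(s[0],x0,s4,s6)[1]*Tt).magnitude()) for s in S]
        f=lambda x:np.r_[np.concatenate([fk(s[0],x,s4,s6)[0]-s[1] for s in S]),(x-x0)*1e-4]
        r=least_squares(f,x0)
        if verbose: print(s4,s6,np.round(oe,2),r.x.round(4),np.abs(r.fun[:9]*1000).round(1))
        if best is None or max(oe)<best[0]: best=(max(oe),s4,s6,Tt,r.x)
    return best
if __name__=="__main__": b=fit(True); print(b[3].as_matrix().round(2))
E
python3 kin.py
```

```text
1 1 [  0.   136.44 162.33] [-0.4523  0.3424  0.2093 -0.1969 -0.152   0.196   0.6323] [ 7.8  3.4 47.5 19.3 34.8 77.2 14.1 32.3 29.7]
1 -1 [  0.    90.15 118.9 ] [-0.4523  0.3424  0.2093 -0.1969 -0.152   0.196   0.6323] [ 7.8  3.4 47.5 19.3 34.8 77.2 14.1 32.3 29.7]
-1 1 [ 0.   56.19 45.92] [0.0163 0.5092 0.0803 0.0962 0.2687 0.1664 0.3455] [17.6 18.8 30.4  6.3 13.9 49.3 14.9 37.4 19. ]
-1 -1 [0.   0.04 0.12] [0.0163 0.5092 0.0803 0.0962 0.2687 0.1664 0.3455] [17.6 18.8 30.4  6.3 13.9 49.3 14.9 37.4 19. ]
[[-0.  1.  0.]
 [ 1.  0.  0.]
 [ 0.  0. -1.]]
```

```bash
python3 - <<'E'
import re
s=open('kin.py').read()
s=s.replace("A.apply([a1,-d,0])","A.apply([a1,0,0])").replace("D.apply([L6,0,0])","D.apply([L6,-d,0])")
open('kin.py','w').write(s)
E
python3 kin.py|tail -5
```

```text
-1 -1 [0.   0.04 0.12] [ 1.968e-01  6.023e-01  1.000e-03  4.630e-01  3.668e-01  1.918e-01
 -1.000e-04] [0.  0.  0.  0.2 0.3 0.  0.2 0.6 0. ]
[[-0.  1.  0.]
 [ 1.  0.  0.]
 [ 0.  0. -1.]]
```

```bash
cat >> kin.py <<'E'
b=fit(); X=b[4]; TT=b[3]
lo=np.array([-176.03,-82.01,-58.28,-173.87,-174.79,-173.66]); hi=np.array([176.03,121.73,71.71,95.51,-.11,173.66])
def FK(q): p,r=fk(q,X,-1,-1); return p,r*TT
def ik(p,r,n=60,seed=None):
    rng=np.random.default_rng(0); out=[]
    def f(q):
        pp,rr=FK(q); return np.r_[(pp-p)*5,(r.inv()*rr).as_rotvec()]
    for q0 in ([seed] if seed is not None else rng.uniform(lo,hi,(n,6))):
        s=least_squares(f,np.clip(q0,lo+.01,hi-.01),bounds=(lo,hi),x_scale=50)
        if np.abs(s.fun).max()<2e-3 and not any(np.abs(s.x-o).max()<2 for o in out): out.append(s.x)
    return out
flip=R.from_euler("y",180,degrees=True)
E
cat > t.py <<'E'
from kin import *
C=np.array([609.2,3,52])
def show(name,p,o,n=40):
    for fl in (0,1):
        for q in ik(np.array(p)/1000,o*flip if fl else o,n): print(name,"flip"if fl else"----",q.round(0).tolist(),"margin",np.minimum(q-lo,hi-q).min().round(1))
for t in (40,32):
    o=ori(-12.3,t);a=o.as_matrix()[:,1]
    show(f"grasp{t}",C+2*a,o); show(f"lift{t}",C+2*a+[0,0,62],o); show(f"pre{t}",C-100*a,o)
for yw in (-12,40,90,-7.5):
    o=ori(yw,36);a=o.as_matrix()[:,1]
    show(f"place yaw{yw}",np.array([482,306,28])+2*a,o,30)
E
sed -i 's/^if __name__.*$//' kin.py; time python3 t.py
```

```text
grasp40 ---- [-19.0, 17.0, -43.0, -156.0, -11.0, 72.0] margin 11.0
grasp40 ---- [-12.0, 16.0, -34.0, -134.0, -0.0, 44.0] margin 0.0
grasp40 flip [-19.0, 17.0, -43.0, -156.0, -11.0, -108.0] margin 11.0
grasp40 flip [-12.0, 16.0, -34.0, -134.0, -0.0, -136.0] margin 0.0
place yaw90 ---- [25.0, 24.0, -20.0, -52.0, -43.0, 13.0] margin 38.7
place yaw90 flip [25.0, 24.0, -20.0, -52.0, -43.0, -167.0] margin 6.8
real	0m10.242s
user	0m10.773s
sys	0m0.068s
```

```bash
cat > t.py <<'E'
from kin import *
C=np.array([609.2,3,52])
def best(p,o,n=25):
    res=[]
    for fl in (0,1):
        for q in ik(np.array(p)/1000,o*flip if fl else o,n): res.append((np.minimum(q-lo,hi-q).min().round(1),fl,q.round(0).tolist()))
    return max(res,default=None)
for yw in (-42,-27,-12.3,3,18):
  for t in (30,35,40,45):
    o=ori(yw,t);a=o.as_matrix()[:,1]
    print(yw,t,"grasp",best(C+2*a,o),"lift",best(C+2*a+[0,0,62],o),"pre",best(C-100*a,o))
E
time python3 t.py
```

```text
-42 30 grasp None lift (np.float64(4.3), 1, [21.0, 13.0, -54.0, 74.0, -28.0, -41.0]) pre (np.float64(4.3), 1, [32.0, 9.0, -54.0, 61.0, -33.0, -37.0])
-42 35 grasp None lift (np.float64(1.3), 1, [18.0, 13.0, -57.0, 89.0, -30.0, -54.0]) pre (np.float64(0.1), 1, [31.0, 9.0, -58.0, 74.0, -35.0, -50.0])
-42 40 grasp None lift None pre None
-42 45 grasp None lift None pre None
-27 30 grasp None lift None pre None
-27 35 grasp None lift None pre None
-27 40 grasp None lift None pre None
-27 45 grasp None lift None pre None
-12.3 30 grasp None lift None pre None
-12.3 35 grasp None lift None pre None
-12.3 40 grasp (np.float64(11.0), 1, [-19.0, 17.0, -43.0, -156.0, -11.0, -108.0]) lift None pre None
-12.3 45 grasp (np.float64(7.3), 1, [-22.0, 20.0, -51.0, -165.0, -26.0, -97.0]) lift None pre None
3 30 grasp None lift None pre None
3 35 grasp None lift None pre None
3 40 grasp None lift None pre None
3 45 grasp (np.float64(6.5), 1, [-6.0, 16.0, -30.0, -98.0, -7.0, -165.0]) lift None pre None
18 30 grasp None lift (np.float64(7.4), 1, [19.0, 10.0, -43.0, 3.0, -7.0, 86.0]) pre (np.float64(11.1), 1, [19.0, 3.0, -46.0, 3.0, -11.0, 87.0])
18 35 grasp (np.float64(3.3), 1, [15.0, 16.0, -36.0, -30.0, -3.0, 122.0]) lift None pre None
18 40 grasp (np.float64(9.8), 1, [5.0, 16.0, -29.0, -58.0, -10.0, 158.0]) lift (np.float64(3.2), 1, [16.0, 10.0, -37.0, -27.0, -3.0, 119.0]) pre (np.float64(2.3), 1, [17.0, 2.0, -45.0, -21.0, -2.0, 112.0])
18 45 grasp (np.float64(17.9), 0, [-8.0, 17.0, -28.0, -82.0, -18.0, 10.0]) lift (np.float64(11.4), 1, [4.0, 10.0, -30.0, -57.0, -11.0, 156.0]) pre (np.float64(14.6), 0, [0.0, 3.0, -35.0, -59.0, -15.0, -20.0])
real	0m38.502s
user	0m39.045s
sys	0m0.064s
```

```bash
cat > t.py <<'E'
from kin import *
C=np.array([609.2,3,52])
seeds=[[j1,15,-45,j4,-15,j6] for j1 in(-20,15) for j4 in (-165,-110,-50,0,60) for j6 in(-100,0,100)]
def best(p,o):
    res=[]
    for fl in (0,1):
        for s in seeds:
            for q in ik(np.array(p)/1000,o*flip if fl else o,seed=s): res.append((np.minimum(q-lo,hi-q).min().round(1),fl,q.round(0).astype(int).tolist()))
    return max(res,default=(None,)*3)
for yw in (-20,-12.3,-5):
  for t in (35,40,45,50):
    o=ori(yw,t);a=o.as_matrix()[:,1]
    print(yw,t,"grasp",*best(C+2*a,o)[1:],"lift",*best(C+2*a+[0,0,62],o)[1:],"pre",*best(C-60*a+[0,0,30],o)[1:],flush=True)
E
time python3 t.py
```

```text
-20 35 grasp None None lift None None pre None None
-20 40 grasp None None lift None None pre None None
-20 45 grasp None None lift None None pre None None
-20 50 grasp None None lift None None pre None None
-12.3 35 grasp None None lift None None pre None None
-12.3 40 grasp 1 [-19, 17, -43, -156, -11, -108] lift None None pre None None
-12.3 45 grasp 1 [-22, 20, -51, -165, -26, -97] lift None None pre None None
-12.3 50 grasp 1 [-23, 24, -56, -168, -40, -93] lift 1 [-22, 12, -50, -161, -23, -101] pre 1 [-23, 7, -54, -158, -22, -104]
-5 35 grasp None None lift None None pre None None
-5 40 grasp None None lift None None pre None None
-5 45 grasp 1 [-20, 18, -40, -139, -16, -119] lift None None pre None None
-5 50 grasp 1 [-25, 22, -49, -150, -33, -102] lift 1 [-16, 10, -37, -127, -10, -135] pre 1 [-14, 5, -39, -120, -8, -144]
real	0m28.461s
user	0m28.964s
sys	0m0.053s
```

```bash
cat > t.py <<'E'
from kin import *
seeds=[[j1,15,-45,j4,-25,j6] for j1 in(-10,25,60) for j4 in (-165,-110,-50,0,60) for j6 in(-100,0,100)]
C=np.array([609.2,3,52])
for t,yw in ((50,-8),(47,-8),(50,-10)):
    o=ori(yw,t)*flip;a=o.as_matrix()[:,1]
    for n,p in (("grasp",C+2*a),("lift",C+2*a+[0,0,62]),("pre",C-60*a+[0,0,30])):
        print(t,yw,n,[q.round(0).astype(int).tolist() for q in ik(p/1000,o,seed=[-22,15,-50,-155,-25,-101])])
for t in (50,):
  for yw in (-100,-60,-40,-25,-10,0,20):
    o=ori(yw,t);a=o.as_matrix()[:,1]
    for P in ([482,306,28],[500,312,28]):
      res=set()
      for fl in (0,1):
        for s in seeds:
          for q in ik((np.array(P)+2*a)/1000,o*flip if fl else o,seed=s): res.add(tuple(q.round(0).astype(int).tolist()))
      print(t,yw,P[:2],[list(map(int,r)) for r in list(res)[:4]],flush=True)
E
time python3 t.py
```

```text
50 -8 grasp [[-25, 23, -52, -158, -36, -97]]
50 -8 lift [[-20, 11, -43, -144, -16, -117]]
50 -8 pre [[-20, 6, -45, -138, -14, -123]]
47 -8 grasp [[-23, 20, -49, -155, -27, -102]]
47 -8 lift []
47 -8 pre []
50 -10 grasp [[-24, 23, -54, -162, -38, -95]]
50 -10 lift [[-21, 11, -46, -153, -19, -109]]
50 -10 pre [[-22, 6, -49, -148, -18, -113]]
50 -100 [482, 306] [[61, 48, -5, 14, -86, 101], [61, 48, -5, 14, -86, -79]]
50 -100 [500, 312] [[60, 49, -3, 15, -87, -78], [60, 49, -3, 15, -87, 102]]
50 -60 [482, 306] [[71, 38, -35, 41, -62, -76], [71, 38, -35, 41, -62, 104]]
50 -60 [500, 312] [[69, 39, -33, 42, -62, 105], [69, 39, -33, 42, -62, -75]]
50 -40 [482, 306] [[69, 33, -51, 66, -52, 97], [69, 33, -51, 66, -52, -83]]
50 -40 [500, 312] [[67, 33, -50, 67, -52, -82], [67, 33, -50, 67, -52, 98]]
50 -25 [482, 306] []
50 -25 [500, 312] []
50 -10 [482, 306] []
50 -10 [500, 312] []
50 0 [482, 306] []
50 0 [500, 312] []
50 20 [482, 306] []
50 20 [500, 312] []
real	0m14.358s
user	0m14.810s
sys	0m0.060s
```

```bash
cat > path.py <<'E'
from kin import *
def path(wps,p0=None,r0=None,verbose=True):
    "wps: joint waypoints; prints rows relative to current measured pose"
    if p0 is None: p0,r0=tcp()
    pr,rr=p0,r0
    for q in wps:
        p,r=FK(q); d=delta(p*1000,r,p0,r0)
        print("[%d,%d,%d,%.3f,%.3f,%.3f]"%tuple(d),"tcp",(p*1000).round(0).astype(int),"dir",r.as_matrix()[:,1].round(2),"step mm %.0f deg %.0f"%(np.linalg.norm(p-pr)*1000,np.degrees((rr.inv()*r).magnitude())),"q",np.round(q).astype(int))
        pr,rr=p,r
def lerp(a,b,n): return [np.array(a)+(np.array(b)-np.array(a))*i/n for i in range(1,n+1)]
E
python3 - <<'E'
from path import *
C=np.array([609.2,3,52]); o=ori(-10,50);a=o.as_matrix()[:,1]
pre=ik((C-80*a+[0,0,25])/1000,o,seed=[-22,6,-49,-148,-18,67]); print("pre",pre)
q0=ctrl.get_obs()["joint_pos"]
print("fk check",FK(q0)[0]-tcp()[0])
M1=[0,-15,-30,0,-40,-110]; M2=[-15,-8,-35,-90,-35,5]
path(lerp(q0,M1,2)+lerp(M1,M2,4)+lerp(M2,pre[0],3))
E
```

```text
pre [array([ -20.82020967,    3.37898789,  -48.65202065, -143.96702036,
        -14.15091819,   61.80714746])]
fk check [-1.26597333e-05  8.62179107e-05 -7.97652798e-05]
[50,-40,-143,-0.053,0.135,0.018] tcp [ 536 -169  325] dir [ 0.55 -0.16 -0.82] step mm 158 deg 8 q [  10  -13  -44   30  -30 -142]
[46,-85,-172,0.104,0.188,0.037] tcp [ 502 -192  359] dir [ 0.57 -0.   -0.82] step mm 53 deg 10 q [   0  -15  -30    0  -40 -110]
[-28,-42,-107,0.310,0.052,0.048] tcp [ 480 -121  281] dir [ 0.58  0.2  -0.79] step mm 108 deg 14 q [ -4 -13 -31 -22 -39 -81]
[-64,-22,-29,0.481,-0.054,-0.062] tcp [478 -40 244] dir [ 0.64  0.35 -0.69] step mm 89 deg 13 q [ -8 -12 -32 -45 -38 -52]
[-56,-17,44,0.563,-0.132,-0.259] tcp [501  30 245] dir [ 0.74  0.41 -0.53] step mm 74 deg 13 q [-11 -10 -34 -68 -36 -24]
[-8,-21,93,0.524,-0.188,-0.491] tcp [547  71 277] dir [ 0.85  0.37 -0.37] step mm 69 deg 14 q [-15  -8 -35 -90 -35   5]
[-14,21,87,0.357,-0.115,-0.504] tcp [566  61 238] dir [ 0.9   0.19 -0.39] step mm 44 deg 10 q [ -17   -4  -40 -108  -28   24]
[-38,66,64,0.170,-0.057,-0.419] tcp [568  38 187] dir [ 0.87  0.01 -0.49] step mm 56 deg 12 q [ -19    0  -44 -126  -21   43]
[-84,105,37,0.010,-0.018,-0.244] tcp [549  14 128] dir [ 0.75 -0.13 -0.64] step mm 67 deg 14 q [ -21    3  -49 -144  -14   62]
```

Call:
{"method": "drive_tool", "body": {"moves": [[[25, -20, -70, -0.03, 0.07, 0.01], [50, -40, -143, -0.053, 0.135, 0.018], [50, -40, -143, -0.053, 0.135, 0.018], [50, -40, -143, -0.053, 0.135, 0.018], [46, -85, -172, 0.104, 0.188, 0.037], [46, -85, -172, 0.104, 0.188, 0.037], [46, -85, -172, 0.104, 0.188, 0.037], [-28, -42, -107, 0.31, 0.052, 0.048], [-28, -42, -107, 0.31, 0.052, 0.048], [-28, -42, -107, 0.31, 0.052, 0.048], [-64, -22, -29, 0.481, -0.054, -0.062], [-64, -22, -29, 0.481, -0.054, -0.062], [-64, -22, -29, 0.481, -0.054, -0.062], [-56, -17, 44, 0.563, -0.132, -0.259], [-56, -17, 44, 0.563, -0.132, -0.259], [-56, -17, 44, 0.563, -0.132, -0.259], [-8, -21, 93, 0.524, -0.188, -0.491], [-8, -21, 93, 0.524, -0.188, -0.491], [-8, -21, 93, 0.524, -0.188, -0.491], [-8, -21, 93, 0.524, -0.188, -0.491]]]}}

```text
clock: 4.1
tool_pos: [0.5477, 0.0719, 0.2778]
orientation: [-63.9, -65.8, -5.1]
force: [0.4, -0.5, 0.2]
opening: 0.0881
```

```bash
python3 - <<'E'
from path import *
C=np.array([609.2,3,52]); o=ori(-10,50);a=o.as_matrix()[:,1]
q0=ctrl.get_obs()["joint_pos"]; print(q0.round(0))
pre=ik((C-80*a+[0,0,25])/1000,o,seed=[-22,6,-49,-148,-18,67])
path(lerp(q0,pre[0],4))
im,d,k=snap("wrist","w1")
E
```

```text
[-15.  -8. -35. -90. -35.   5.]
[-19,21,-15,-0.132,0.019,-0.015] tcp [563  65 250] dir [ 0.9   0.24 -0.38] step mm 33 deg 8 q [ -17   -5  -38 -104  -30   20]
[-47,34,-38,-0.277,0.042,0.025] tcp [570  50 215] dir [ 0.9   0.1  -0.43] step mm 39 deg 9 q [ -18   -2  -42 -117  -25   34]
[-86,38,-62,-0.414,0.071,0.120] tcp [565  31 174] dir [ 0.85 -0.03 -0.53] step mm 46 deg 10 q [ -19    1  -45 -131  -19   48]
[-133,34,-81,-0.525,0.108,0.261] tcp [549  14 128] dir [ 0.75 -0.13 -0.64] step mm 51 deg 11 q [ -21    3  -49 -144  -14   62]
```

View pics/w1.png

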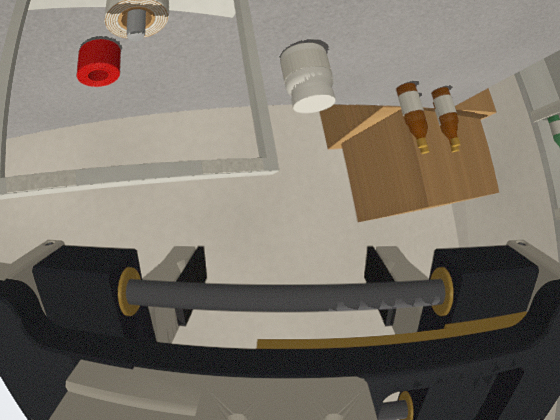

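The wrist camera sees past the fingers: bar at (140,175), roll and post at (137,18), red look-alike at (98,62), tub at (308,75). The joint plan is tracking exactly, so on to the pre-grasp pose.

Call:
{"method": "drive_tool", "body": {"moves": [[[-19, 21, -15, -0.132, 0.019, -0.015], [-19, 21, -15, -0.132, 0.019, -0.015], [-47, 34, -38, -0.277, 0.042, 0.025], [-47, 34, -38, -0.277, 0.042, 0.025], [-86, 38, -62, -0.414, 0.071, 0.12], [-86, 38, -62, -0.414, 0.071, 0.12], [-86, 38, -62, -0.414, 0.071, 0.12], [-133, 34, -81, -0.525, 0.108, 0.261], [-133, 34, -81, -0.525, 0.108, 0.261], [-133, 34, -81, -0.525, 0.108, 0.261], [-133, 34, -81, -0.525, 0.108, 0.261]]]}}

```text
clock: 5.07
tool_pos: [0.5481, 0.0132, 0.1297]
orientation: [-89.9, -50.0, -9.9]
force: [-0.0, 0.5, 0.2]
opening: 0.0877
```

```bash
python3 - <<'E'
from path import *
C=np.array([609.2,3,52]); o=ori(-10,50);a=o.as_matrix()[:,1]
q0=ctrl.get_obs()["joint_pos"]; print(q0.round(1),tcp()[0])
print(delta(C-80*a+[0,0,25],o), delta(C+2*a,o))
for f in np.linspace(0,1,5):
    p=(C-80*a+[0,0,25])*(1-f)+f*(C+2*a); print([x.round(0) for x in ik(p/1000,o,seed=q0)])
im,d,k=snap("wrist","w2")
print("expected px of roll_mid, post_top", proj(k,[.6092,.003,.048],True),proj(k,[.6092,.003,.085],True),proj(k,[.6092,.003,.066],True))
E
```

```text
[ -20.3    3.   -47.8 -142.   -13.1   59.5] [0.54812447 0.01324158 0.12973467]
[-5.9210e-01  1.3364e+00  5.1640e-01 -3.0000e-03  1.1000e-03  7.0000e-04] [-1.98124e+01  9.93922e+01  2.46100e-01 -3.00000e-03  1.10000e-03
  7.00000e-04]
[array([ -21.,    3.,  -49., -144.,  -14.,   62.])]
[array([ -23.,    9.,  -52., -152.,  -22.,   73.])]
[array([ -24.,   14.,  -54., -157.,  -29.,   79.])]
[array([ -24.,   19.,  -54., -160.,  -34.,   82.])]
[array([ -24.,   23.,  -54., -162.,  -38.,   85.])]
expected px of roll_mid, post_top [286.29016309 185.37176813] [286.39201342 230.38077439] [286.34011896 206.59106859]
```

View pics/w2.png

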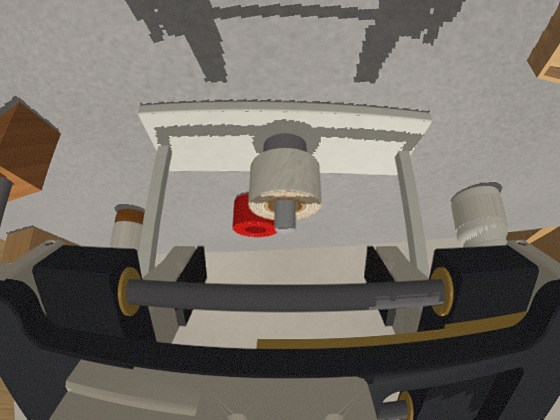

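The post top at (286,229) matches the predicted (286,230), and the roll is centred between the fingers. Going in.

Call:
{"method": "drive_tool", "body": {"moves": [[[-3, 15, 0, 0, 0, 0], [-6, 30, 0, 0, 0, 0], [-9, 45, 0, 0, 0, 0], [-12, 60, 0, 0, 0, 0], [-15, 75, 0, 0, 0, 0], [-18, 90, 0, 0, 0, 0], [-20, 99, 0, 0, 0, 0], [-20, 99, 0, 0, 0, 0], [-20, 99, 0, 0, 0, 0], [-20, 99, 0, 0, 0, 0]]]}}

```text
clock: 5.95
tool_pos: [0.6093, 0.0025, 0.0504]
orientation: [-90.0, -49.9, -9.9]
force: [0.8, -0.2, -0.2]
opening: 0.0873
```

```bash
python3 - <<'E'
from path import *
C=np.array([609.2,3,52]); o=ori(-10,50);a=o.as_matrix()[:,1]
print(ctrl.get_obs()["joint_pos"].round(1),tcp()[0],ctrl.get_obs()["force"]); print(delta(C+2*a,o))
print("unit up in tool", o.inv().apply([0,0,1]))
E
```

```text
[ -24.2   23.2  -53.9 -161.9  -37.4   84.8] [0.60932939 0.0024633  0.0503834 ] [ 0.78117798 -0.1769926  -0.2231101 ]
[ 1.0984  0.7911  0.5033 -0.0016  0.0013 -0.0015]
unit up in tool [ 7.66044443e-01 -6.42787610e-01 -5.55111512e-17]
```

Now shut on the roll.

Call:
{"method": "drive_tool", "body": {"moves": [[[0, 0, 0, 0, 0, 0], [0, 0, 0, 0, 0, 0], [0, 0, 0, 0, 0, 0], [0, 0, 0, 0, 0, 0], [0, 0, 0, 0, 0, 0], [0, 0, 0, 0, 0, 0], [0, 0, 0, 0, 0, 0], [0, 0, 0, 0, 0, 0]]], "claw": 0.5}}

```text
clock: 6.62
tool_pos: [0.6093, 0.0019, 0.0495]
orientation: [-90.1, -49.8, -9.9]
force: [-2.8, 0.0, 4.1]
opening: 0.0561
```

Call:
{"method": "drive_tool", "body": {"moves": [[[3, -2.5, 0, 0, 0, 0], [6, -5, 0, 0, 0, 0], [9, -7.5, 0, 0, 0, 0], [12, -10, 0, 0, 0, 0], [12, -10, 0, 0, 0, 0]]], "claw": 0.3}}

```text
clock: 7.03
tool_pos: [0.6097, 0.0018, 0.0661]
orientation: [-90.1, -49.9, -9.9]
force: [-0.4, -0.3, -1.6]
opening: 0.0558
```

Call:
{"method": "drive_tool", "body": {"moves": [[[5, -4.2, 0, 0, 0, 0], [10, -8.4, 0, 0, 0, 0], [15, -12.6, 0, 0, 0, 0], [20, -16.8, 0, 0, 0, 0], [25, -21, 0, 0, 0, 0], [30, -25.2, 0, 0, 0, 0], [36, -30.2, 0, 0, 0, 0], [36, -30.2, 0, 0, 0, 0], [36, -30.2, 0, 0, 0, 0]]]}}

```text
clock: 7.78
tool_pos: [0.6099, 0.0021, 0.1127]
orientation: [-90.1, -49.9, -9.8]
force: [0.3, 0.3, -0.7]
opening: 0.0563
```

```bash
python3 - <<'E'
from path import *
snap("side","s2"); im=cv2.imread("pics/s2.png"); cv2.imwrite("pics/s2c.png",cv2.resize(im[130:330,180:400],None,fx=3,fy=3))
o=ctrl.get_obs(); q0=o["joint_pos"]; print(q0.round(1),tcp()[0],o["force"])
p,r=tcp(); s=ori(-12.3,0).as_matrix()[:,0]
for b in (30,60,90,120): print(b,[x.round(0) for x in ik(p-b/1000*s+[0,0,.01],r,seed=q0)])
print(r.inv().apply(-s))
E
```

```text
[ -21.5   11.4  -46.1 -151.9  -18.9   70.7] [0.60947118 0.00212218 0.11195292] [ 0.67731725  0.05219298 -0.99010146]
30 [array([ -21.,    7.,  -47., -148.,  -16.,   66.])]
60 [array([ -22.,    5.,  -50., -147.,  -17.,   66.])]
90 [array([ -22.,    2.,  -53., -145.,  -17.,   64.])]
120 [array([ -22.,   -1.,  -55., -143.,  -16.,   62.])]
[-0.64466128 -0.7633445   0.04143672]
```

View pics/s2c.png

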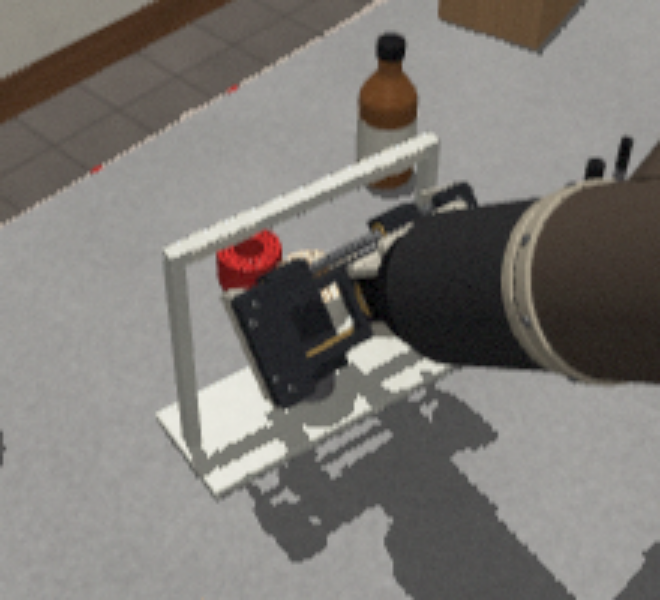

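Call:
{"method": "drive_tool", "body": {"moves": [[[5, -4, 0, 0, 0, 0], [5, -4, 0, 0, 0, 0], [0, -10, 0, 0, 0, 0], [-7, -18, 1, 0, 0, 0], [-14, -27, 1, 0, 0, 0], [-22, -36, 2, 0, 0, 0], [-30, -45, 2, 0, 0, 0], [-38, -54, 3, 0, 0, 0], [-46, -63, 3, 0, 0, 0], [-53, -73, 4, 0, 0, 0], [-53, -73, 4, 0, 0, 0]]]}}

```text
clock: 8.75
tool_pos: [0.5187, 0.0222, 0.1182]
orientation: [-90.1, -49.7, -9.9]
force: [-0.9, 0.1, -1.8]
opening: 0.0562
```

```bash
python3 - <<'E'
from path import *
o=ctrl.get_obs(); q0=o["joint_pos"]; print(q0.round(1),tcp()[0],o["force"])
im,d,k=snap("wrist","w3")
op=ori(-97.5,50)
for z in (120,30): print(z,[x.round(1).tolist() for x in ik((np.array([482,306,z])+2*op.as_matrix()[:,1])/1000,op,n=20)])
M2=[-15,-20,-40,-95,-35,20]; M1=[-3,-20,-25,-30,-45,-60]
path(lerp(q0,M2,3)+lerp(M2,M1,3))
E
```

```text
[ -23.     2.5  -53.7 -146.5  -18.1   66.4] [0.51873182 0.02218829 0.1182053 ] [-0.93634988  0.14985445 -1.75310558]
120 [[62.1, 41.3, -4.4, 15.5, -92.3, 104.1]]
30 [[62.0, 47.1, -6.5, 15.6, -84.7, 102.0]]
[68,-46,33,0.149,-0.087,-0.228] tcp [535  53 202] dir [ 0.89  0.   -0.45] step mm 90 deg 16 q [ -20   -5  -49 -129  -24   51]
[116,-106,61,0.317,-0.193,-0.389] tcp [525  84 277] dir [ 0.93  0.18 -0.31] step mm 82 deg 15 q [ -18  -12  -45 -112  -29   35]
[144,-171,74,0.470,-0.317,-0.473] tcp [496 101 340] dir [ 0.91  0.35 -0.23] step mm 72 deg 12 q [-15 -20 -40 -95 -35  20]
[127,-174,43,0.590,-0.297,-0.288] tcp [478  73 329] dir [ 0.81  0.45 -0.37] step mm 35 deg 12 q [-11 -20 -35 -73 -38  -7]
[138,-176,-15,0.585,-0.263,-0.081] tcp [473  15 339] dir [ 0.72  0.44 -0.54] step mm 59 deg 12 q [ -7 -20 -30 -52 -42 -33]
[186,-186,-88,0.458,-0.197,0.083] tcp [483 -62 381] dir [ 0.67  0.32 -0.67] step mm 88 deg 12 q [ -3 -20 -25 -30 -45 -60]
```

View pics/w3.png

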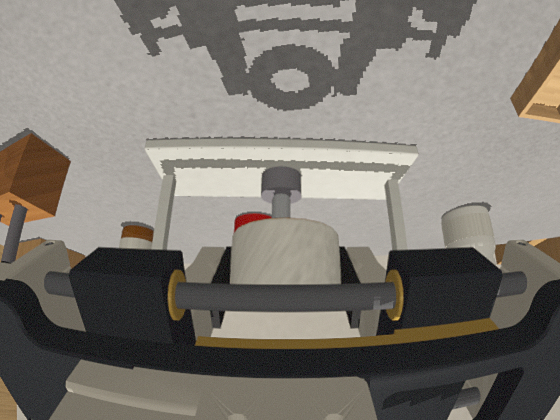

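The roll is held square in the jaws and clear of the post: post at (282,205), roll at (285,260). Carrying it back through the wrist turn.

Call:
{"method": "drive_tool", "body": {"moves": [[[34, -23, 16, 0.075, -0.045, -0.11], [68, -46, 33, 0.149, -0.087, -0.228], [68, -46, 33, 0.149, -0.087, -0.228], [90, -76, 47, 0.233, -0.14, -0.31], [116, -106, 61, 0.317, -0.193, -0.389], [116, -106, 61, 0.317, -0.193, -0.389], [130, -140, 68, 0.39, -0.255, -0.43], [144, -171, 74, 0.47, -0.317, -0.473], [144, -171, 74, 0.47, -0.317, -0.473], [127, -174, 43, 0.59, -0.297, -0.288], [127, -174, 43, 0.59, -0.297, -0.288], [127, -174, 43, 0.59, -0.297, -0.288], [138, -176, -15, 0.585, -0.263, -0.081], [138, -176, -15, 0.585, -0.263, -0.081], [138, -176, -15, 0.585, -0.263, -0.081], [186, -186, -88, 0.458, -0.197, 0.083], [186, -186, -88, 0.458, -0.197, 0.083], [186, -186, -88, 0.458, -0.197, 0.083], [186, -186, -88, 0.458, -0.197, 0.083], [186, -186, -88, 0.458, -0.197, 0.083]]]}}

```text
clock: 10.47
tool_pos: [0.486, -0.0609, 0.3818]
orientation: [-76.8, -46.5, 7.6]
force: [0.4, -0.3, -1.5]
opening: 0.0561
```

```bash
python3 - <<'E'
from path import *
o=ctrl.get_obs(); q0=o["joint_pos"]; print(q0.round(1),tcp()[0],o["force"],o["opening"])
op=ori(-97.5,50)*flip
P=ik((np.array([482,306,140])+2*op.as_matrix()[:,1])/1000,op,seed=[62,41,-4,15.5,-92,-76])[0]
M=(q0+P)/2; M[1]-=10
path(lerp(q0,M,3)+lerp(M,P,4))
E
```

```text
[ -3.  -19.8 -24.8 -30.2 -45.  -59.7] [ 0.48599171 -0.06090881  0.38183222] [ 0.40696397 -0.29317325 -1.48327241] 0.05613995054960422
[-14,50,52,0.114,-0.166,0.251] tcp [494   3 346] dir [ 0.44  0.37 -0.82] step mm 74 deg 18 q [  8 -13 -21 -23 -53 -62]
[-29,87,100,0.181,-0.350,0.498] tcp [495  59 317] dir [ 0.22  0.31 -0.93] step mm 63 deg 18 q [ 19  -7 -18 -15 -61 -65]
[-40,115,146,0.197,-0.552,0.730] tcp [492 111 299] dir [ 0.03  0.16 -0.99] step mm 55 deg 18 q [ 30   0 -14  -7 -70 -68]
[-69,163,178,0.170,-0.710,0.978] tcp [496 153 250] dir [-0.12 -0.06 -0.99] step mm 65 deg 17 q [ 38  10 -12  -2 -76 -70]
[-95,206,213,0.098,-0.886,1.208] tcp [496 198 208] dir [-0.2  -0.31 -0.93] step mm 61 deg 17 q [ 46  20  -9   4 -82 -71]
[-120,243,255,-0.021,-1.078,1.411] tcp [492 248 172] dir [-0.19 -0.55 -0.81] step mm 62 deg 17 q [ 54  30  -6  10 -88 -73]
[-145,277,307,-0.191,-1.281,1.577] tcp [482 304 139] dir [-0.1  -0.76 -0.64] step mm 66 deg 17 q [ 62  40  -4  16 -94 -75]
```

Call:
{"method": "drive_tool", "body": {"moves": [[[-14, 50, 52, 0.114, -0.166, 0.251], [-14, 50, 52, 0.114, -0.166, 0.251], [-14, 50, 52, 0.114, -0.166, 0.251], [-29, 87, 100, 0.181, -0.35, 0.498], [-29, 87, 100, 0.181, -0.35, 0.498], [-29, 87, 100, 0.181, -0.35, 0.498], [-40, 115, 146, 0.197, -0.552, 0.73], [-40, 115, 146, 0.197, -0.552, 0.73], [-40, 115, 146, 0.197, -0.552, 0.73], [-69, 163, 178, 0.17, -0.71, 0.978], [-69, 163, 178, 0.17, -0.71, 0.978], [-95, 206, 213, 0.098, -0.886, 1.208], [-95, 206, 213, 0.098, -0.886, 1.208], [-95, 206, 213, 0.098, -0.886, 1.208], [-120, 243, 255, -0.021, -1.078, 1.411], [-120, 243, 255, -0.021, -1.078, 1.411], [-120, 243, 255, -0.021, -1.078, 1.411], [-145, 277, 307, -0.191, -1.281, 1.577], [-145, 277, 307, -0.191, -1.281, 1.577], [-145, 277, 307, -0.191, -1.281, 1.577]]]}}

```text
clock: 12.13
tool_pos: [0.4776, 0.3061, 0.1308]
orientation: [-89.1, 50.8, 83.5]
force: [-0.0, -0.9, -2.0]
opening: 0.0558
```

```bash
python3 - <<'E'
from path import *
o=ctrl.get_obs(); q0=o["joint_pos"]; print(q0.round(1),tcp()[0],o["force"],o["opening"])
op=ori(-97.5,50)*flip; a=op.as_matrix()[:,1]
for z in (60,32): print(z,delta(np.array([482,306,z])+2*a,op))
print("down",op.inv().apply([0,0,-1]))
snap("side","s3"); im=cv2.imread("pics/s3.png"); cv2.imwrite("pics/s3c.png",cv2.resize(im[220:420,130:350],None,fx=3,fy=3))
E
```

```text
[ 62.4  41.   -3.7  15.3 -94.2 -75.2] [0.47757244 0.30608108 0.1307619 ] [-0.03737288 -0.93337283 -2.03861368] 0.055799348722719445
60 [ 5.51417e+01  4.63101e+01 -5.10320e+00 -2.30000e-03  1.08000e-02
 -1.43000e-02]
32 [ 7.68441e+01  6.39999e+01 -5.37860e+00 -2.30000e-03  1.08000e-02
 -1.43000e-02]
down [7.66044443e-01 6.42787610e-01 2.77555756e-17]
```

View pics/s3c.png

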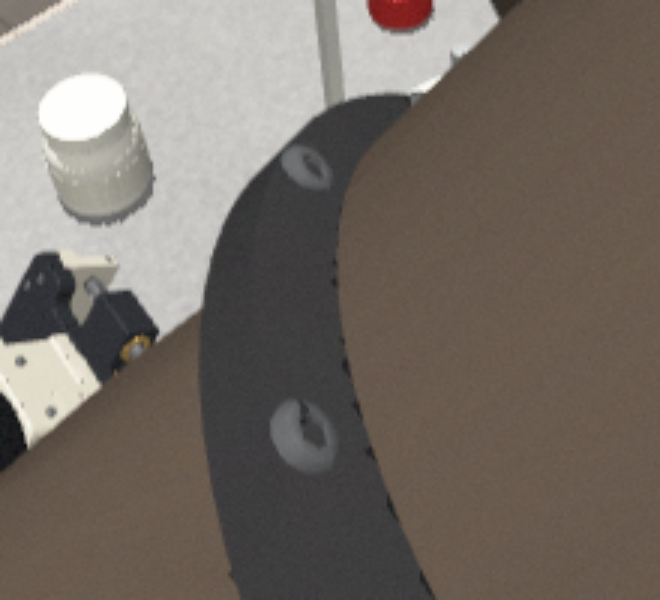

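The arm blocks the side view here, so I use the wrist camera lower down.

Call:
{"method": "drive_tool", "body": {"moves": [[[8, 7, -1, 0, 0.002, -0.003], [16, 14, -2, 0, 0.004, -0.006], [24, 20, -3, 0, 0.006, -0.01], [32, 27, -4, -0.002, 0.01, -0.014], [40, 34, -5, -0.002, 0.01, -0.014], [48, 40, -5, -0.002, 0.01, -0.014], [56, 47, -5, -0.002, 0.01, -0.014], [64, 53, -5, -0.002, 0.01, -0.014], [64, 53, -5, -0.002, 0.01, -0.014], [64, 53, -5, -0.002, 0.01, -0.014]]]}}

```text
clock: 13.02
tool_pos: [0.4856, 0.3032, 0.0545]
orientation: [-90.6, 49.3, 81.7]
force: [0.6, 0.8, -0.3]
opening: 0.0565
```

```bash
python3 - <<'E'
from path import *
o=ctrl.get_obs(); print(tcp()[0],o["force"],o["orientation"])
snap("wrist","w4"); snap("top","t4")
im=cv2.imread("pics/w4.png"); t=cv2.imread("pics/t4.png")[200:320,80:260]
cv2.imwrite("pics/c4.png",np.hstack([im[:, :],cv2.resize(t,(240,160)).repeat(1,0) if 0 else np.vstack([cv2.resize(t,(240,160)),np.zeros((260,240,3),np.uint8)])]))
op=ori(-97.5,50)*flip; a=op.as_matrix()[:,1]
print(delta(np.array([482,306,32])+2*a,op))
E
```

```text
[0.48558505 0.30317366 0.05447454] [ 0.60721144  0.76123487 -0.26822651] [-90.56330578  49.3433098   81.69338966]
[ 1.87501e+01  1.58770e+01  4.34770e+00 -2.00000e-04 -9.60000e-03
  1.30000e-02]
```

View pics/c4.png

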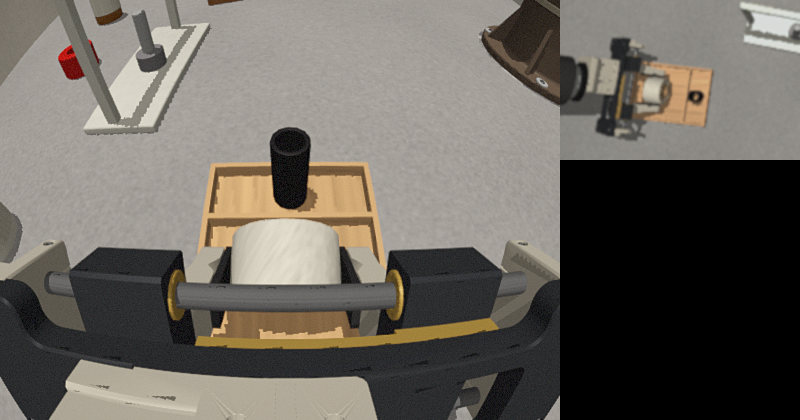

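Call:
{"method": "drive_tool", "body": {"moves": [[[4, 3.5, 1, 0, -0.003, 0.004], [8, 7, 2, 0, -0.006, 0.008], [12, 10, 3, 0, -0.01, 0.012], [15, 13, 4, 0, -0.01, 0.013], [18, 15, 4, 0, -0.01, 0.013], [19, 16, 4, 0, -0.01, 0.013], [19, 16, 4, 0, -0.01, 0.013], [19, 16, 4, 0, -0.01, 0.013], [19, 16, 4, 0, -0.01, 0.013], [19, 16, 4, 0, -0.01, 0.013]]]}}

```text
clock: 13.95
tool_pos: [0.4823, 0.3027, 0.0348]
orientation: [-90.1, 50.4, 82.5]
force: [-1.6, -2.6, 23.4]
opening: 0.0561
```

```bash
python3 - <<'E'
from path import *
o=ctrl.get_obs(); print(tcp()[0],o["force"],o["orientation"])
op=ori(-97.5,50)*flip; a=op.as_matrix()[:,1]
print(delta(np.array([482,306,27])+2*a,op))
E
```

```text
[0.48228421 0.3026777  0.03479464] [-1.56695257 -2.57974811 23.42991686] [-90.07021076  50.4292632   82.50098763]
[ 8.0981e+00  4.4540e+00  7.2090e-01  1.2000e-03  0.0000e+00 -7.5000e-03]
```

Call:
{"method": "drive_tool", "body": {"moves": [[[-1.5, -1.3, 0, 0, 0, 0], [-1.5, -1.3, 0, 0, 0, 0], [-1.5, -1.3, 0, 0, 0, 0]]]}}

```text
clock: 14.2
tool_pos: [0.4822, 0.3029, 0.0351]
orientation: [-90.0, 50.3, 82.5]
force: [0.0, -2.8, 14.2]
opening: 0.0562
```

```bash
python3 - <<'E'
from path import *
o=ctrl.get_obs(); print(tcp()[0],o["force"],o["orientation"])
snap("top","t5"); snap("wrist","w5")
for t in ("t4","t5"):
    im,d,k=load(t); P=cloud(k,d); hsv=cv2.cvtColor(im,cv2.COLOR_BGR2HSV)
    m=np.zeros(d.shape,bool); m[255:290,145:180]=1
    m&=(P[...,0]>.44)&(P[...,0]<.53)&(P[...,1]>.25)&(P[...,1]<.36)&(P[...,2]>.035)&(P[...,2]<.09)&(hsv[...,2]>130)&(hsv[...,1]<80)
    q=P[m]*1000; print(t,len(q)); 
    if len(q)>10:
        for b in np.arange(35,90,5): 
            s=q[(q[:,2]>=b)&(q[:,2]<b+5)]
            if len(s): print(b,len(s),s[:,:2].min(0).round(),s[:,:2].max(0).round())
A=cv2.imread("pics/t5.png")[240:300,120:210]; W=cv2.imread("pics/w5.png")[130:360,100:460]
cv2.imwrite("pics/c5.png",np.vstack([cv2.resize(W,(720,460)),cv2.resize(np.hstack([A,cv2.imread("pics/t4.png")[240:300,120:210]]),(720,240))])[:600+100])
E
python3 -c "
import cv2;a=cv2.imread('pics/c5.png');cv2.imwrite('pics/c5.png',cv2.resize(a,None,fx=.85,fy=.85))"
```

```text
[0.48224374 0.30285836 0.03506003] [ 0.02375441 -2.75802548 14.19461422] [-90.02361787  50.31983703  82.50489327]
t4 242
50 1 [444. 298.] [444. 298.]
55 4 [442. 288.] [520. 320.]
60 18 [442. 289.] [519. 317.]
65 21 [442. 291.] [519. 318.]
70 46 [442. 286.] [519. 316.]
75 66 [442. 283.] [519. 316.]
80 73 [466. 287.] [519. 314.]
85 13 [469. 286.] [493. 302.]
t5 297
35 6 [444. 285.] [521. 297.]
40 18 [441. 286.] [521. 307.]
45 24 [442. 288.] [520. 320.]
50 46 [442. 283.] [520. 321.]
55 71 [442. 284.] [520. 321.]
60 104 [445. 286.] [520. 320.]
65 28 [469. 287.] [520. 319.]
```

View pics/c5.png

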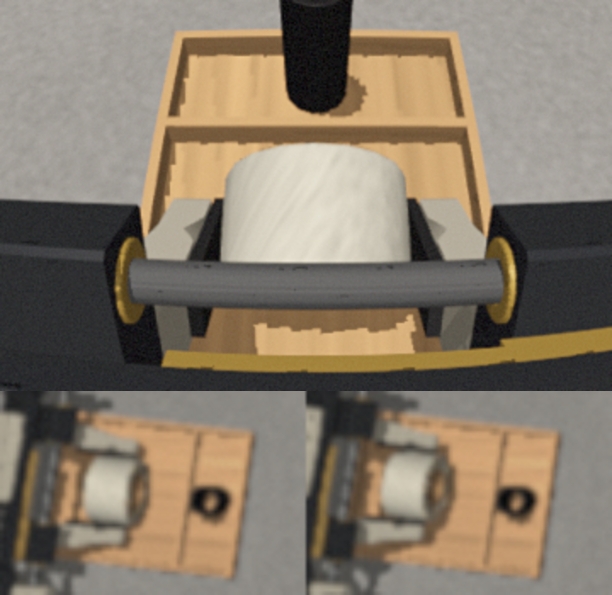

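I see the mistake: the top view shows the roll's flank and its bore facing −y. I used the half-turned tool orientation here, which tips the roll 100° about the jaw axis. It is still held, so I lift it and turn the tool back half a turn about its axis.

Call:
{"method": "drive_tool", "body": {"moves": [[[-16, -13, 0, 0, 0, 0], [-32, -26, 0, 0, 0, 0], [-48, -39, 0, 0, 0, 0], [-64, -52, 0, 0, 0, 0], [-80, -66, 0, 0, 0, 0], [-80, -66, 0, 0, 0, 0], [-80, -66, 0, 0, -0.12, 0], [-80, -66, 0, 0, -0.24, 0], [-80, -66, 0, 0, -0.36, 0], [-80, -66, 0, 0, -0.48, 0], [-80, -66, 0, 0, -0.6, 0], [-80, -66, 0, 0, -0.72, 0], [-80, -66, 0, 0, -0.84, 0], [-80, -66, 0, 0, -0.96, 0], [-80, -66, 0, 0, -1.08, 0], [-80, -66, 0, 0, -1.2, 0], [-80, -66, 0, 0, -1.32, 0], [-80, -66, 0, 0, -1.44, 0], [-80, -66, 0, 0, -1.56, 0], [-80, -66, 0, 0, -1.56, 0]]]}}

```text
clock: 15.97
tool_pos: [0.4818, 0.3033, 0.1352]
orientation: [-39.9, 0.2, 172.3]
force: [-0.6, 0.2, -0.5]
opening: 0.0562
```

Call:
{"method": "drive_tool", "body": {"moves": [[[0, 0, 0, 0, -0.12, 0], [0, 0, 0, 0, -0.24, 0], [0, 0, 0, 0, -0.36, 0], [0, 0, 0, 0, -0.48, 0], [0, 0, 0, 0, -0.6, 0], [0, 0, 0, 0, -0.72, 0], [0, 0, 0, 0, -0.84, 0], [0, 0, 0, 0, -0.96, 0], [0, 0, 0, 0, -1.08, 0], [0, 0, 0, 0, -1.2, 0], [0, 0, 0, 0, -1.32, 0], [0, 0, 0, 0, -1.44, 0], [0, 0, 0, 0, -1.57, 0], [0, 0, 0, 0, -1.57, 0], [0, 0, 0, 0, -1.57, 0]]]}}

```text
clock: 17.22
tool_pos: [0.4819, 0.3034, 0.1355]
orientation: [-88.9, -50.0, -99.0]
force: [-0.0, 0.8, -0.2]
opening: 0.0563
```

```bash
python3 - <<'E'
from path import *
o=ctrl.get_obs(); print(tcp()[0],o["force"],o["orientation"],o["joint_pos"].round(0),o["opening"])
op=ori(-97.5,50); a=op.as_matrix()[:,1]
print(delta(np.array([482,306,50])+2*a,op))
snap("wrist","w6"); snap("top","t6")
im,d,k=load("t6"); P=cloud(k,d); hsv=cv2.cvtColor(im,cv2.COLOR_BGR2HSV)
A=cv2.imread("pics/t6.png")[230:300,100:220]; cv2.imwrite("pics/c6.png",np.hstack([cv2.imread("pics/w6.png")[:300],np.vstack([cv2.resize(A,(240,140)),np.zeros((160,240,3),np.uint8)])]))
E
```

```text
[0.48186274 0.30337211 0.13553941] [-0.02726829  0.80160087 -0.23836556] [-88.86510798 -50.0292502  -99.03375724] [ 62.  40.  -4.  16. -94. 104.] 0.05625303619956971
[-6.72375e+01  5.49289e+01 -1.32430e+00  7.00000e-04 -1.72000e-02
  7.00000e-04]
```

View pics/c6.png

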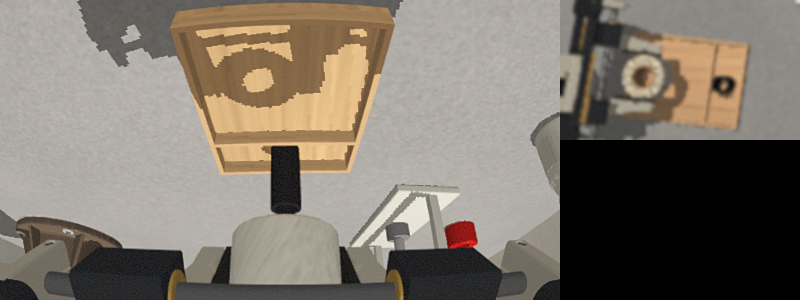

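Now the top view shows the roll's ring face, so it is upright. I check its tilt with a plane fit before lowering.

```bash
cat > roll.py <<'E'
from h import *
def roll(t,c,zlo,zhi,fit=True):
    im,d,k=load(t); P=cloud(k,d)*1000
    m=(np.hypot(P[...,0]-c[0],P[...,1]-c[1])<30)&(P[...,2]>zlo)&(P[...,2]<zhi); q=P[m]
    z=np.median(q[:,2])
    for _ in range(4):
        A=np.c_[q[:,:2]-q[:,:2].mean(0),np.ones(len(q))]; s=np.linalg.lstsq(A,q[:,2],rcond=None)[0]; r=q[:,2]-A@s
        q=q[np.abs(r)<max(2,2*r.std())] if len(q)>30 else q
    print(t,len(q),"plane z %.1f slope deg x %.1f y %.1f"%(s[2],*np.degrees(np.arctan(s[:2]))),"res",r.std().round(1),"xy range",q[:,:2].min(0).round(),q[:,:2].max(0).round(),"c",((q[:,:2].min(0)+q[:,:2].max(0))/2).round(1))
E
python3 - <<'E'
from roll import *
roll("t6",(482,303),140,165)
E
```

```text
t6 273 plane z 151.8 slope deg x 0.3 y -4.0 res 1.6 xy range [454. 276.] [510. 332.] c [481.7 304. ]
```

Call:
{"method": "drive_tool", "body": {"moves": [[[-8, 7, 0, 0, -0.004, 0], [-16, 14, 0, 0, -0.01, 0], [-24, 20, -1, 0, -0.017, 0], [-32, 26, -1, 0, -0.017, 0], [-40, 33, -1, 0, -0.017, 0], [-48, 40, -1, 0, -0.017, 0], [-56, 47, -1, 0, -0.017, 0], [-64, 53, -1, 0, -0.017, 0], [-67, 55, -1, 0, -0.017, 0], [-67, 55, -1, 0, -0.017, 0], [-67, 55, -1, 0, -0.017, 0]]]}}

```text
clock: 18.23
tool_pos: [0.4819, 0.3044, 0.0492]
orientation: [-90.4, -50.0, -97.0]
force: [0.2, 0.4, -1.5]
opening: 0.056
```

```bash
python3 - <<'E'
from path import *
from roll import *
o=ctrl.get_obs(); print(tcp()[0],o["force"],o["orientation"])
op=ori(-97.5,50); a=op.as_matrix()[:,1]
print(delta(np.array([482,306,30.5])+2*a,op))
snap("top","t7"); roll("t7",(482,303),50,85)
E
```

```text
[0.48190284 0.30440288 0.04915043] [ 0.21402712  0.40452528 -1.5274954 ] [-90.42539677 -50.0324035  -96.9802414 ]
[-1.53209e+01  1.27566e+01 -1.68000e-02  5.00000e-04  5.80000e-03
  6.00000e-04]
t7 241 plane z 65.4 slope deg x -0.2 y -3.1 res 2.0 xy range [453. 278.] [511. 333.] c [482.1 305.6]
```

Roll lower face is now at about 29.5 mm, pitched about 3°. I correct the pitch and lower it gently.

Call:
{"method": "drive_tool", "body": {"moves": [[[-3, 2.5, 0, 0, 0, 0.02], [-6, 5, 0, 0, 0, 0.04], [-9, 7.5, 0, 0, 0, 0.055], [-12, 10, 0, 0, 0, 0.055], [-14, 11.7, 0, 0, 0, 0.055], [-15.3, 12.8, 0, 0, 0, 0.055], [-16, 13.4, 0, 0, 0, 0.055], [-16, 13.4, 0, 0, 0, 0.055], [-16, 13.4, 0, 0, 0, 0.055], [-16, 13.4, 0, 0, 0, 0.055]]]}}

```text
clock: 19.12
tool_pos: [0.4817, 0.3044, 0.0283]
orientation: [-90.4, -46.9, -97.0]
force: [0.5, -0.7, 0.3]
opening: 0.0562
```

```bash
python3 - <<'E'
from path import *
from roll import *
o=ctrl.get_obs(); print(tcp()[0],o["force"],o["orientation"])
snap("top","t8"); roll("t8",(482,303),30,60)
E
```

```text
[0.48172183 0.30444328 0.02830143] [ 0.52032162 -0.67197441  0.34468069] [-90.40458617 -46.86946321 -97.01076946]
t8 228 plane z 44.5 slope deg x -1.0 y -1.2 res 2.1 xy range [453. 278.] [512. 331.] c [482.4 304.5]
```

Call:
{"method": "drive_tool", "body": {"moves": [[[-0.4, 0.3, 0, 0, 0, 0.01], [-0.7, 0.6, 0, 0, 0, 0.01], [-1.1, 0.9, 0, 0, 0, 0.01], [-1.5, 1.2, 0, 0, 0, 0.01], [-1.5, 1.2, 0, 0, 0, 0.01], [-1.5, 1.2, 0, 0, 0, 0.01]]]}}

```text
clock: 19.67
tool_pos: [0.4817, 0.3045, 0.0264]
orientation: [-90.4, -46.3, -97.0]
force: [0.5, 0.4, -0.1]
opening: 0.0562
```

Call:
{"method": "drive_tool", "body": {"moves": [[[-0.4, 0.3, 0, 0, 0, 0], [-0.7, 0.6, 0, 0, 0, 0], [-0.7, 0.6, 0, 0, 0, 0], [-0.7, 0.6, 0, 0, 0, 0]]]}}

```text
clock: 20.0
tool_pos: [0.4817, 0.3046, 0.0261]
orientation: [-90.4, -46.3, -97.0]
force: [-1.8, 0.5, 6.9]
opening: 0.0563
```

Contact at 7 N. Releasing with a partial opening so the fingers stay inside the bay walls.

Call:
{"method": "drive_tool", "body": {"moves": [[[0, 0, 0, 0, 0, 0], [0, 0, 0, 0, 0, 0], [0, 0, 0, 0, 0, 0], [0, 0, 0, 0, 0, 0], [0, 0, 0, 0, 0, 0], [0, -5, 0, 0, 0, 0], [0, -12, 0, 0, 0, 0], [0, -20, 0, 0, 0, 0], [0, -30, 0, 0, 0, 0], [0, -45, 0, 0, 0, 0], [0, -65, 0, 0, 0, 0], [0, -90, 0, 0, 0, 0], [0, -110, 0, 0, 0, 0], [0, -110, 0, 0, 0, 0], [0, -110, 0, 0, 0, 0]]], "claw": 0.74}}

```text
clock: 21.25
tool_pos: [0.4923, 0.3849, 0.1024]
orientation: [-90.3, -46.1, -97.0]
force: [0.8, -0.3, -0.7]
opening: 0.0648
```

```bash
python3 - <<'E'
from path import *
from roll import *
o=ctrl.get_obs(); q0=o["joint_pos"]; print(tcp()[0],o["force"],o["opening"],q0.round(0))
snap("top","t9"); roll("t9",(482,305),30,60); roll("t9",(482,305),36,46)
snap("wrist","w9")
# marker/pen from t9
im,d,k=load("t9"); P=cloud(k,d)*1000
for n in ("t9",):
    m=(P[...,0]>490)&(P[...,0]<570)&(P[...,1]>-310)&(P[...,1]<-200)&(P[...,2]>110)
    q=P[m]
    for lab,s in (("+y",q[q[:,1]>-258]),("-y",q[q[:,1]<=-258])): print(lab,len(s),s[:,2].max(),s[s[:,2]>s[:,2].max()-8].mean(0).round(1))
for yw in (-90,-45,0,7,45,97):
    for z in (250,113):
        for fl in (0,1):
            oo=ori(yw,0)*(flip if fl else R.identity()); print(yw,z,fl,[x.round(0).astype(int).tolist() for x in ik(np.array([525.7,-228.6,z])/1000,oo,seed=[-10,30,-10,0,-70,0])])
E
```

```text
[0.49232691 0.38494613 0.10236977] [ 0.79120489 -0.32961668 -0.71020122] 0.0648165339744963 [ 64.  46.   6.  13. -95. 105.]
t9 211 plane z 42.3 slope deg x -1.2 y 0.2 res 1.8 xy range [455. 278.] [507. 331.] c [481.1 304.5]
t9 201 plane z 42.3 slope deg x -1.4 y 0.3 res 1.6 xy range [455. 279.] [507. 331.] c [481.1 305.1]
+y 35 148.0802226025195 [ 525.8 -228.7  145.1]
-y 16 133.4783059766005 [ 532.6 -287.4  130.2]
-90 250 0 []
-90 250 1 [[-4, 11, -11, 0, -68, 4]]
-90 113 0 []
-90 113 1 [[-4, 17, -22, 0, -51, 4]]
-45 250 0 [[-4, 11, -11, 0, -68, -131]]
-45 250 1 [[-4, 11, -11, 0, -68, 49]]
-45 113 0 [[-4, 17, -22, 0, -51, -131]]
-45 113 1 [[-4, 17, -22, 0, -51, 49]]
0 250 0 [[-4, 11, -11, 0, -68, -86]]
0 250 1 [[-4, 11, -11, 0, -68, 94]]
0 113 0 [[-4, 17, -22, 0, -51, -86]]
0 113 1 [[-4, 17, -22, 0, -51, 94]]
7 250 0 [[-4, 11, -11, 0, -68, -79]]
7 250 1 [[-4, 11, -11, 0, -68, 101]]
7 113 0 [[-4, 17, -22, 0, -51, -79]]
7 113 1 [[-4, 17, -22, 0, -51, 101]]
45 250 0 [[-4, 11, -11, 0, -68, -41]]
45 250 1 [[-4, 11, -11, 0, -68, 139]]
45 113 0 [[-4, 17, -22, 0, -51, -41]]
45 113 1 [[-4, 17, -22, 0, -51, 139]]
97 250 0 [[-4, 11, -11, 0, -68, 11]]
97 250 1 [[-4, 11, -11, 0, -68, -169]]
97 113 0 [[-4, 17, -22, 0, -51, 11]]
97 113 1 [[-4, 17, -22, 0, -51, -169]]
```

View pics/t9.png

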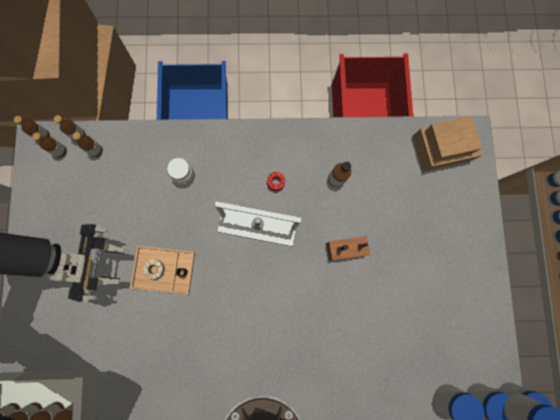

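The roll lies flat in the bay at (153,269): top face 42.3 mm (42 expected), slope about 1°. The marker is the +y pen, top at (525.8, −228.7, 145), and matches the block's hole.

```bash
python3 - <<'E'
from path import *
q0=ctrl.get_obs()["joint_pos"]
oo=ori(97,0); B=ik(np.array([.5257,-.2286,.22]),oo,seed=[-4,11,-11,0,-68,11])[0]; print(B.round(1))
M=(q0+B)/2; M[1]-=22; M[2]+=8
path(lerp(q0,M,4)+lerp(M,B,4))
E
```

```text
[ -4.   11.7 -13.9   0.  -64.3  11. ]
[86,-18,61,-0.091,0.351,0.215] tcp [548 329 176] dir [-0.13 -0.54 -0.83] step mm 108 deg 24 q [ 55  36   5  12 -91  93]
[188,-28,113,-0.198,0.715,0.412] tcp [591 260 257] dir [-0.09 -0.35 -0.93] step mm 115 deg 25 q [ 47  26   5  10 -87  81]
[304,-32,149,-0.317,1.086,0.597] tcp [617 179 343] dir [ 0.02 -0.17 -0.99] step mm 122 deg 25 q [ 38  16   4   8 -83  69]
[431,-30,163,-0.447,1.454,0.777] tcp [621  89 434] dir [ 0.17 -0.03 -0.98] step mm 128 deg 25 q [ 30   7   4   7 -79  58]
[448,67,175,-0.621,1.764,0.670] tcp [622   5 378] dir [ 0.12 -0.04 -0.99] step mm 100 deg 20 q [ 21   8  -1   5 -76  46]
[467,166,170,-0.796,2.073,0.534] tcp [606 -78 323] dir [ 0.08 -0.04 -1.  ] step mm 101 deg 20 q [ 13   9  -5   3 -72  34]
[485,262,148,-0.971,2.379,0.364] tcp [ 573 -157  271] dir [ 0.04 -0.02 -1.  ] step mm 101 deg 21 q [  5  10 -10   2 -68  23]
[502,353,110,-1.144,2.676,0.151] tcp [ 526 -229  220] dir [ 0.  0. -1.] step mm 100 deg 21 q [ -4  12 -14   0 -64  11]
```

Call:
{"method": "drive_tool", "body": {"moves": [[[86, -18, 61, -0.091, 0.351, 0.215], [86, -18, 61, -0.091, 0.351, 0.215], [86, -18, 61, -0.091, 0.351, 0.215], [86, -18, 61, -0.091, 0.351, 0.215], [188, -28, 113, -0.198, 0.715, 0.412], [188, -28, 113, -0.198, 0.715, 0.412], [188, -28, 113, -0.198, 0.715, 0.412], [188, -28, 113, -0.198, 0.715, 0.412], [304, -32, 149, -0.317, 1.086, 0.597], [304, -32, 149, -0.317, 1.086, 0.597], [304, -32, 149, -0.317, 1.086, 0.597], [304, -32, 149, -0.317, 1.086, 0.597], [431, -30, 163, -0.447, 1.454, 0.777], [431, -30, 163, -0.447, 1.454, 0.777], [431, -30, 163, -0.447, 1.454, 0.777], [431, -30, 163, -0.447, 1.454, 0.777], [448, 67, 175, -0.621, 1.764, 0.67], [448, 67, 175, -0.621, 1.764, 0.67], [448, 67, 175, -0.621, 1.764, 0.67], [448, 67, 175, -0.621, 1.764, 0.67]]], "claw": 0.7}}

```text
clock: 23.02
tool_pos: [0.6196, 0.0025, 0.3745]
orientation: [-90.2, 7.3, 158.0]
force: [-0.3, 0.8, -0.0]
opening: 0.0615
```

```bash
python3 - <<'E'
from path import *
q0=ctrl.get_obs()["joint_pos"]; print(tcp()[0],q0.round(0))
B=ik(np.array([.5257,-.2286,.19]),ori(97,0),seed=[-4,11,-11,0,-68,11])[0]
path(lerp(q0,B,3))
E
```

```text
[0.61961563 0.00252541 0.37447245] [ 21.   8.  -1.   5. -76.  46.]
[-9,65,80,0.020,0.348,-0.041] tcp [606 -79 311] dir [ 0.07 -0.04 -1.  ] step mm 104 deg 20 q [ 13  10  -6   3 -71  34]
[-1,126,165,0.043,0.703,-0.078] tcp [ 574 -157  249] dir [ 0.03 -0.02 -1.  ] step mm 105 deg 20 q [  4  11 -11   2 -66  23]
[23,181,250,0.071,1.063,-0.112] tcp [ 526 -229  190] dir [-0.  0. -1.] step mm 104 deg 21 q [ -4  13 -16   0 -61  11]
```

Call:
{"method": "drive_tool", "body": {"moves": [[[-9, 65, 80, 0.02, 0.348, -0.041], [-9, 65, 80, 0.02, 0.348, -0.041], [-9, 65, 80, 0.02, 0.348, -0.041], [-9, 65, 80, 0.02, 0.348, -0.041], [-1, 126, 165, 0.043, 0.703, -0.078], [-1, 126, 165, 0.043, 0.703, -0.078], [-1, 126, 165, 0.043, 0.703, -0.078], [-1, 126, 165, 0.043, 0.703, -0.078], [23, 181, 250, 0.071, 1.063, -0.112], [23, 181, 250, 0.071, 1.063, -0.112], [23, 181, 250, 0.071, 1.063, -0.112], [23, 181, 250, 0.071, 1.063, -0.112], [23, 181, 250, 0.071, 1.063, -0.112]]]}}

```text
clock: 24.1
tool_pos: [0.5314, -0.2265, 0.194]
orientation: [-90.3, 0.1, 97.7]
force: [0.7, -0.7, 0.9]
opening: 0.0611
```

```bash
python3 - <<'E'
from path import *
print(tcp()[0],ctrl.get_obs()["orientation"]); print(delta([525.8,-228.6,102],ori(97,0)))
E
```

```text
[ 0.53143612 -0.22645719  0.1939887 ] [-9.03437955e+01  5.45037915e-02  9.76579330e+01]
[-1.28510e+00  9.19531e+01  6.42330e+00  6.00000e-03  1.15000e-02
 -9.00000e-04]
```

Call:
{"method": "drive_tool", "body": {"moves": [[[-1.3, 5, 6, 0.006, 0.011, 0], [-1.3, 15, 6, 0.006, 0.011, 0], [-1.3, 25, 6, 0.006, 0.011, 0], [-1.3, 25, 6, 0.006, 0.011, 0], [-1.3, 40, 6, 0.006, 0.011, 0], [-1.3, 55, 6, 0.006, 0.011, 0], [-1.3, 70, 6, 0.006, 0.011, 0], [-1.3, 84, 6, 0.006, 0.011, 0], [-1.3, 92, 6, 0.006, 0.011, 0], [-1.3, 92, 6, 0.006, 0.011, 0], [-1.3, 92, 6, 0.006, 0.011, 0], [-1.3, 92, 6, 0.006, 0.011, 0]]]}}

```text
clock: 25.1
tool_pos: [0.5271, -0.2282, 0.1028]
orientation: [-90.1, 0.1, 97.0]
force: [-0.3, -1.3, 0.3]
opening: 0.0609
```

```bash
python3 - <<'E'
from path import *
o=ctrl.get_obs();print(tcp()[0],o["orientation"],o["force"]); print(delta([525.8,-228.6,102],ori(97,0)))
E
```

```text
[ 0.52709038 -0.22815866  0.10282906] [-9.00913099e+01  6.21451012e-02  9.69513210e+01] [-0.25160369 -1.26118794  0.33051094]
[-2.8100e-01  8.2720e-01  1.3356e+00  1.6000e-03 -8.0000e-04 -1.1000e-03]
```

Call:
{"method": "drive_tool", "body": {"moves": [[[0, 0, 1.3, 0, 0, 0], [0, 0, 1.3, 0, 0, 0], [0, 0, 1.3, 0, 0, 0], [0, 0, 1.3, 0, 0, 0], [0, 0, 1.3, 0, 0, 0], [0, 0, 1.3, 0, 0, 0], [0, 0, 1.3, 0, 0, 0], [0, 0, 1.3, 0, 0, 0], [0, 0, 1.3, 0, 0, 0], [0, 0, 1.3, 0, 0, 0], [0, 0, 1.3, 0, 0, 0], [0, 0, 1.3, 0, 0, 0]]], "claw": 0}}

```text
clock: 26.1
tool_pos: [0.5251, -0.2283, 0.102]
orientation: [-90.0, 0.0, 96.9]
force: [-0.3, 0.1, -0.4]
opening: 0.0134
```

Call:
{"method": "drive_tool", "body": {"moves": [[[0, -6, 1.3, 0, 0, 0], [0, -14, 1.3, 0, 0, 0], [0, -22, 1.3, 0, 0, 0], [0, -32, 1.3, 0, 0, 0], [0, -42, 1.3, 0, 0, 0], [0, -55, 1.3, 0, 0, 0], [0, -75, 1.3, 0, 0, 0], [0, -95, 1.3, 0, 0, 0], [0, -115, 1.3, 0, 0, 0], [0, -130, 1.3, 0, 0, 0], [0, -130, 1.3, 0, 0, 0], [0, -130, 1.3, 0, 0, 0]]]}}

```text
clock: 27.1
tool_pos: [0.5233, -0.2285, 0.2336]
orientation: [-90.1, 0.0, 96.9]
force: [-0.8, -0.1, -2.0]
opening: 0.0139
```

```bash
python3 - <<'E'
from path import *
o=ctrl.get_obs();q0=o["joint_pos"];print(tcp()[0],o["orientation"],o["force"],o["opening"])
B=ik(np.array([.4712,.2235,.185]),ori(147,0),seed=[50,11,-11,0,-68,11])[0]
M=(q0+B)/2; M[1]-=14; M[2]+=8
path(lerp(q0,M,3)+lerp(M,B,3))
im,d,k=snap("side","s10"); P=cloud(k,d)*1000
m=(np.hypot(P[...,0]-tcp()[0][0]*1000,P[...,1]-tcp()[0][1]*1000)<15)&(P[...,2]>90)&(P[...,2]<205); q=P[m]
print(len(q))
for z in range(90,205,15):
    s=q[(q[:,2]>=z)&(q[:,2]<z+15)]
    if len(s): print(z,len(s),s.mean(0).round(1))
E
```

```text
[ 0.52327602 -0.22848576  0.23355795] [-9.00949428e+01  4.68175955e-02  9.69034414e+01] [-0.76234758 -0.07904189 -1.95026806] 0.013921738370722633
[75,-56,-49,-0.127,-0.145,0.014] tcp [ 563 -148  290] dir [ 0.13  0.01 -0.99] step mm 106 deg 11 q [  5   6 -12   0 -65  11]
[157,-116,-80,-0.256,-0.290,0.009] tcp [584 -62 350] dir [ 0.25  0.06 -0.97] step mm 107 deg 11 q [ 13   1 -11   0 -63  11]
[243,-178,-92,-0.386,-0.431,-0.015] tcp [585  24 412] dir [ 0.35  0.14 -0.93] step mm 106 deg 11 q [ 22  -4 -10   0 -62  10]
[325,-97,-81,-0.257,-0.580,-0.030] tcp [565 105 331] dir [ 0.22  0.13 -0.97] step mm 116 deg 11 q [ 30   0 -14   0 -61  10]
[397,-21,-50,-0.128,-0.728,-0.026] tcp [525 173 255] dir [ 0.1   0.08 -0.99] step mm 110 deg 11 q [ 38   4 -19   0 -60  10]
[455,48,-2,0.001,-0.874,-0.002] tcp [471 224 185] dir [-0.  0. -1.] step mm 102 deg 11 q [ 47   9 -23   0 -59  10]
128
135 5 [ 522.  -225.   148.6]
150 31 [ 522.2 -224.7  156.8]
165 37 [ 522.  -224.6  172.5]
180 32 [ 521.8 -224.8  187.5]
195 23 [ 521.6 -224.5  199.5]
```

Call:
{"method": "drive_tool", "body": {"moves": [[[38, -28, -25, -0.06, -0.07, 0.01], [75, -56, -49, -0.127, -0.145, 0.014], [75, -56, -49, -0.127, -0.145, 0.014], [75, -56, -49, -0.127, -0.145, 0.014], [157, -116, -80, -0.256, -0.29, 0.009], [157, -116, -80, -0.256, -0.29, 0.009], [157, -116, -80, -0.256, -0.29, 0.009], [243, -178, -92, -0.386, -0.431, -0.015], [243, -178, -92, -0.386, -0.431, -0.015], [243, -178, -92, -0.386, -0.431, -0.015], [325, -97, -81, -0.257, -0.58, -0.03], [325, -97, -81, -0.257, -0.58, -0.03], [325, -97, -81, -0.257, -0.58, -0.03], [397, -21, -50, -0.128, -0.728, -0.026], [397, -21, -50, -0.128, -0.728, -0.026], [397, -21, -50, -0.128, -0.728, -0.026], [455, 40, -2, 0.001, -0.874, -0.002], [455, 48, -2, 0.001, -0.874, -0.002], [455, 48, -2, 0.001, -0.874, -0.002], [455, 48, -2, 0.001, -0.874, -0.002]]]}}

```text
clock: 28.82
tool_pos: [0.4672, 0.223, 0.1786]
orientation: [-89.4, -0.3, 147.1]
force: [-0.4, -0.1, 0.3]
opening: 0.0132
```

```bash
cat > mk.py <<'E'
from path import *
def axis_mask(tag,uv0,uv1,dark): pass
E
python3 - <<'E'
from path import *
o=ctrl.get_obs();print(tcp()[0],o["orientation"],o["force"],o["opening"])
print(delta([471,223.5,185],ori(147,0)))
im,d,k=snap("side","s11"); P=cloud(k,d)*1000
c=tcp()[0]*1000
m=(np.hypot(P[...,0]-c[0],P[...,1]-c[1])<18)&(P[...,2]>60)&(P[...,2]<165); q=P[m]; print(len(q))
for z in range(60,165,15):
    s=q[(q[:,2]>=z)&(q[:,2]<z+15)]
    if len(s): print(z,len(s),s.mean(0).round(1),s.min(0).round(0),s.max(0).round(0))
T=snap("top","t11")
# tube mouth from the earlier clear top and side pictures: rim points
for t in ("t9","side","top"):
    i,d,k=load(t); P=cloud(k,d)*1000
    q=P[(np.hypot(P[...,0]-471,P[...,1]-223)<20)&(P[...,2]>61)&(P[...,2]<71)]
    (cc,r)=cv2.minEnclosingCircle(q[:,:2].astype(np.float32)); print(t,len(q),cc,r,q.mean(0))
sc=im[200:420,150:370]; tt=T[0][230:310,120:240]
cv2.imwrite("pics/c11.png",np.hstack([cv2.resize(sc,(440,440)),np.vstack([cv2.resize(tt,(360,240)),np.zeros((200,360,3),np.uint8)])]))
E
```

```text
[0.46718628 0.22301904 0.17863278] [-89.44339013  -0.26496264 147.08251602] [-0.40431993 -0.09815405  0.31233923] 0.013232555205804271
[-2.9106e+00 -6.4045e+00 -2.4141e+00 -9.7000e-03  1.5000e-03  4.6000e-03]
0
t9 33 (470.7890319824219, 223.04017639160156) 12.763287544250488 [470.44899172 222.95856798  65.89062767]
side 106 (471.5580139160156, 222.98483276367188) 13.308164596557617 [471.61768411 224.06942661  65.55616931]
top 34 (470.58062744140625, 223.093505859375) 12.5320405960083 [470.30653197 223.92079747  66.0886287 ]
```

View pics/c11.png

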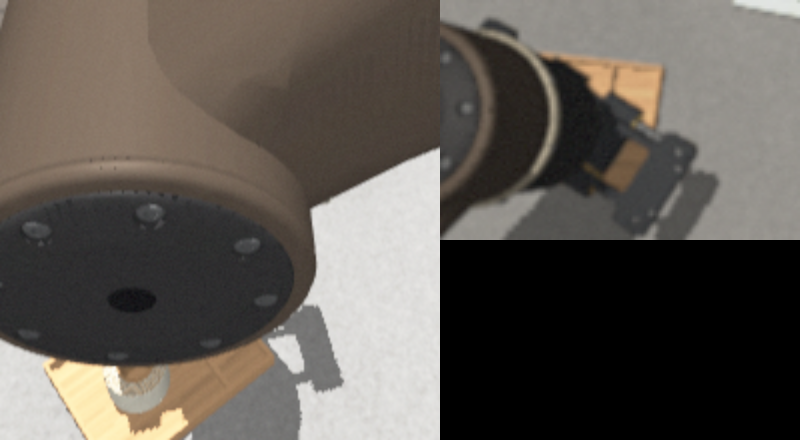

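The arm blocks both fixed cameras here (tube mouth from earlier views: 471, 223.1). I square up the tool, then measure marker and tube together in the wrist depth picture.

Call:
{"method": "drive_tool", "body": {"moves": [[[-3, -5, -2.4, -0.01, 0.0015, 0.004], [-3, -5, -2.4, -0.01, 0.0015, 0.004], [-3, -5, -2.4, -0.01, 0.0015, 0.004], [-3, -5, -2.4, -0.01, 0.0015, 0.004]]]}}

```text
clock: 29.25
tool_pos: [0.4754, 0.2234, 0.1897]
orientation: [-90.7, 0.2, 146.8]
force: [0.3, -0.0, -0.0]
opening: 0.0134
```

```bash
cat > mk.py <<'E'
from path import *
def fcloud(k,d):
    f,cx,cy,E=k; v,u=np.indices(d.shape); a=np.stack([(u-cx)/f,(v-cy)/f],-1); r=np.linalg.norm(a,axis=-1)+1e-9
    t=np.tan(r)/r; P=np.concatenate([a*t[...,None],np.ones(d.shape+(1,))],-1)*d[...,None]
    P[(d==0)|(r>1.3)]=np.nan; return (P@E[:3,:3].T+E[:3,3])*1000
def cyl(q,rad,cam):
    "axis of a vertical cylinder of known radius from its visible side"
    f=lambda c:np.hypot(q[:,0]-c[0],q[:,1]-c[1])-rad
    m=q[:,:2].mean(0); away=m-cam[:2]*1000; away/=np.linalg.norm(away)
    s=least_squares(f,m+away*rad*.7,loss="soft_l1"); return s.x.round(1),len(q),np.median(np.abs(f(s.x))).round(1)
def measure(tag,c,tube=(471,223)):
    im,d,k=snap("wrist",tag); P=fcloud(k,d); cam=k[3][:3,3]; print("cam",cam.round(3))
    for lab,ctr,R_,bands,rad in (("marker",c,13,[(40,75),(75,110),(110,150),(150,175)],7),("tube",tube,18,[(15,35),(35,60)],13)):
        for b in bands:
            m=(np.hypot(P[...,0]-ctr[0],P[...,1]-ctr[1])<R_)&(P[...,2]>b[0])&(P[...,2]<b[1]); q=P[m]
            if len(q)>15: print(lab,b,*cyl(q,rad,cam))
E
python3 - <<'E'
from mk import *
o=ctrl.get_obs();p=tcp()[0]*1000;print(p.round(1),o["orientation"],o["force"])
measure("w12",p[:2])
E
```

```text
[475.4 223.4 189.7] [-90.66208183   0.17078484 146.82434143] [ 0.31186153 -0.00466911 -0.02470496]
cam [0.539 0.179 0.337]
marker (40, 75) [477.3 220.7] 284 1.3
marker (75, 110) [477.5 222.5] 50 0.1
marker (110, 150) [477.3 222.3] 377 0.1
marker (150, 175) [477.  222.1] 374 0.1
tube (15, 35) [473.1 219.8] 190 1.7
tube (35, 60) [472.3 222.2] 239 0.7
```

```bash
cat >> mk.py <<'E'
def rim(tag,tube=(471.5,222.8)):
    im,d,k=load(tag); P=fcloud(k,d)
    q=P[(np.hypot(P[...,0]-tube[0],P[...,1]-tube[1])<16)&(P[...,2]>64)&(P[...,2]<68.5)]
    q=q[np.hypot(q[:,0]-tube[0],q[:,1]-tube[1])>8.5]
    cc,r=cv2.minEnclosingCircle(q[:,:2].astype(np.float32)); s=least_squares(lambda c:np.hypot(q[:,0]-c[0],q[:,1]-c[1])-11.25,tube,loss="soft_l1").x
    print("rim",len(q),np.round(cc,1),round(r,1),s.round(1),q.mean(0).round(1))
    q=P[(np.hypot(P[...,0]-tube[0],P[...,1]-tube[1])<20)&(P[...,2]>22)&(P[...,2]<60)]
    im2=im[(np.hypot(P[...,0]-tube[0],P[...,1]-tube[1])<20)&(P[...,2]>22)&(P[...,2]<60)]
    q=q[im2.max(1)<60]; print("wall",cyl(q,13,k[3][:3,3]))
E
python3 - <<'E'
from mk import *
rim("w12")
print(delta([469.8,223.6,185],ori(147,0)))
E
```

```text
rim 218 [472.1 221.4] 12.8 [472.  221.8] [473.7 218.4  65.4]
wall (array([472.8, 222.2]), 350, np.float64(1.3))
[ 4.6525e+00  4.3743e+00  2.8623e+00  1.1100e-02 -2.9000e-03 -2.8000e-03]
```

Call:
{"method": "drive_tool", "body": {"moves": [[[4, 4, 2.7, 0.011, -0.003, -0.003], [4, 4, 2.7, 0.011, -0.003, -0.003], [4, 4, 2.7, 0.011, -0.003, -0.003], [4, 4, 2.7, 0.011, -0.003, -0.003], [4, 4, 2.7, 0.011, -0.003, -0.003], [4, 4, 2.7, 0.011, -0.003, -0.003]]]}}

```text
clock: 29.8
tool_pos: [0.47, 0.2239, 0.1847]
orientation: [-89.9, -0.0, 147.1]
force: [-0.4, 0.0, 0.5]
opening: 0.0133
```

```bash
python3 - <<'E'
from mk import *
o=ctrl.get_obs();p=tcp()[0]*1000;print(p.round(1),o["orientation"],o["force"])
measure("w13",p[:2]+[1.5,-.5]); rim("w13",(472,221.8))
E
```

```text
[470.  223.9 184.7] [-8.99316679e+01 -1.72781042e-02  1.47082946e+02] [-0.41806905  0.01164402  0.54453719]
cam [0.536 0.181 0.332]
marker (40, 75) [473.3 223.4] 339 3.7
marker (75, 110) [471.4 222.3] 84 0.1
marker (110, 150) [471.4 222.3] 406 0.1
marker (150, 175) [471.4 222.4] 413 0.1
tube (15, 35) [473.  219.6] 193 1.8
tube (35, 60) [472.5 221.5] 283 1.2
rim 240 [471.9 221.7] 12.9 [471.9 221.8] [474.8 219.8  65.4]
wall (array([472.5, 219.4]), 399, np.float64(1.8))
```

Marker axis (471.4, 222.3), vertical; tube (471.9, 221.7). That is 0.8 mm off against 2.5 mm of clearance, so I lower it.

Call:
{"method": "drive_tool", "body": {"moves": [[[-0.6, 5, 0.2, 0, 0, 0], [-0.6, 12, 0.2, 0, 0, 0], [-0.6, 19, 0.2, 0, 0, 0], [-0.6, 26, 0.2, 0, 0, 0], [-0.6, 32, 0.2, 0, 0, 0], [-0.6, 38, 0.2, 0, 0, 0], [-0.6, 44, 0.2, 0, 0, 0], [-0.6, 44, 0.2, 0, 0, 0], [-0.6, 44, 0.2, 0, 0, 0]]]}}

```text
clock: 30.6
tool_pos: [0.4703, 0.2232, 0.1403]
orientation: [-89.9, -0.0, 147.1]
force: [0.8, 0.4, 0.4]
opening: 0.0136
```

Call:
{"method": "drive_tool", "body": {"moves": [[[0, 5, 0, 0, 0, 0], [0, 12, 0, 0, 0, 0], [0, 19, 0, 0, 0, 0], [0, 26, 0, 0, 0, 0], [0, 32, 0, 0, 0, 0], [0, 37, 0, 0, 0, 0], [0, 41, 0, 0, 0, 0], [0, 44, 0, 0, 0, 0], [0, 44, 0, 0, 0, 0], [0, 44, 0, 0, 0, 0]]]}}

```text
clock: 31.43
tool_pos: [0.4704, 0.2233, 0.0966]
orientation: [-89.9, -0.0, 147.1]
force: [-0.4, -0.5, -0.4]
opening: 0.0129
```

Call:
{"method": "drive_tool", "body": {"moves": [[[0, 0.7, 0, 0, 0, 0], [0, 1.4, 0, 0, 0, 0], [0, 2, 0, 0, 0, 0], [0, 2, 0, 0, 0, 0], [0, 2, 0, 0, 0, 0]]]}}

```text
clock: 31.85
tool_pos: [0.4704, 0.2233, 0.0948]
orientation: [-89.9, -0.0, 147.1]
force: [-0.4, 0.2, -1.3]
opening: 0.0135
```

Call:
{"method": "drive_tool", "body": {"moves": [[[0, 0, 0, 0, 0, 0], [0, 0, 0, 0, 0, 0], [0, 0, 0, 0, 0, 0], [0, 0, 0, 0, 0, 0], [0, 0, 0, 0, 0, 0], [0, -5, 0, 0, 0, 0], [0, -15, 0, 0, 0, 0], [0, -30, 0, 0, 0, 0], [0, -50, 0, 0, 0, 0], [0, -70, 0, 0, 0, 0], [0, -95, 0, 0, 0, 0], [0, -125, 0, 0, 0, 0], [0, -150, 0, 0, 0, 0], [0, -150, 0, 0, 0, 0]]], "claw": 0.4}}

```text
clock: 33.02
tool_pos: [0.4728, 0.2247, 0.2514]
orientation: [-90.4, 0.2, 147.1]
force: [1.0, 0.1, 1.1]
opening: 0.0352
```

```bash
python3 - <<'E'
from mk import *
o=ctrl.get_obs();p=tcp()[0]*1000;q0=o["joint_pos"];print(p.round(1),o["opening"],q0.round(0))
im,d,k=snap("wrist","w14"); P=fcloud(k,d)
q=P[(np.hypot(P[...,0]-471.5,P[...,1]-222.5)<14)&(P[...,2]>72)&(P[...,2]<160)]
print(len(q),"top z",np.percentile(q[:,2],[50,95,99]).round(1))
for b in ((75,105),(105,135)): print(b,cyl(q[(q[:,2]>b[0])&(q[:,2]<b[1])],7,k[3][:3,3]))
T=q0.copy(); T[0]-=50; T[1]-=10
path(lerp(q0,T,3))
E
```

```text
[472.8 224.7 251.4] 0.035188388710500576 [ 47.   5. -17.   0. -67.  10.]
423 top z [131.9 136.4 136.9]
(75, 105) (array([471.4, 221.1]), 96, np.float64(0.1))
(105, 135) (array([471.3, 221.2]), 168, np.float64(0.2))
[-115,-31,100,-0.057,0.290,0.022] tcp [514  78 280] dir [ 0.06  0.03 -1.  ] step mm 156 deg 17 q [ 30   2 -17   0 -67  10]
[-193,-59,230,-0.106,0.581,0.059] tcp [509 -74 308] dir [ 0.12  0.03 -0.99] step mm 155 deg 17 q [ 14  -1 -17   0 -67  10]
[-229,-88,376,-0.147,0.870,0.111] tcp [ 459 -217  335] dir [ 0.18 -0.01 -0.98] step mm 153 deg 17 q [ -3  -5 -17   0 -67  10]
```

The marker's top is at 136 mm (6 + 130), so it is upright and on the floor of the tube. I move the arm away for a last unobstructed check.

Call:
{"method": "drive_tool", "body": {"moves": [[[-40, -12, 33, -0.02, 0.1, 0.01], [-78, -21, 66, -0.04, 0.2, 0.015], [-115, -31, 100, -0.057, 0.29, 0.022], [-115, -31, 100, -0.057, 0.29, 0.022], [-193, -59, 230, -0.106, 0.581, 0.059], [-193, -59, 230, -0.106, 0.581, 0.059], [-193, -59, 230, -0.106, 0.581, 0.059], [-193, -59, 230, -0.106, 0.581, 0.059], [-229, -88, 376, -0.147, 0.87, 0.111], [-229, -88, 376, -0.147, 0.87, 0.111], [-229, -88, 376, -0.147, 0.87, 0.111], [-229, -88, 376, -0.147, 0.87, 0.111], [-229, -88, 376, -0.147, 0.87, 0.111]]]}}

```text
clock: 34.15
tool_pos: [0.4566, -0.2201, 0.3344]
orientation: [-100.0, 2.2, 96.7]
force: [-0.2, -0.3, 0.8]
opening: 0.035
```

```bash
python3 - <<'E'
from roll import *
snap("top","tz"); snap("side","sz")
roll("tz",(482,305),36,48); roll("sz",(482,305),36,48)
for t,ref in (("tz","top"),("sz","side")):
    im,d,k=load(t); P=cloud(k,d)*1000; P0=cloud(load(ref)[2],load(ref)[1])*1000
    def st(P,c,r,zl,zh):
        q=P[(np.hypot(P[...,0]-c[0],P[...,1]-c[1])<r)&(P[...,2]>zl)&(P[...,2]<zh)]; return (len(q),q.mean(0).round(1).tolist(),q[:,2].max().round(1)) if len(q) else None
    print(t,"marker",st(P,(471,222),14,75,150)); 
    for n,a in dict(pen=((532,-287),20,90,150),tub=((764,228),45,70,100),bottle=((740,-235),40,20,165),red=((705,-40),60,5,60)).items(): print(n,st(P,*a),"was",st(P0,*a))
o=ctrl.get_obs(); print(o["clock"],o["force"])
E
```

```text
tz 223 plane z 42.3 slope deg x 0.8 y 0.8 res 1.9 xy range [453. 278.] [507. 331.] c [479.7 304.3]
sz 584 plane z 42.7 slope deg x 0.1 y 0.2 res 1.0 xy range [454. 279.] [509. 333.] c [481.8 305.9]
tz marker (44, [470.1, 219.8, 120.4], np.float64(140.4))
pen None was (23, [532.2, -286.3, 118.7], np.float64(132.8))
tub (365, [763.3, 227.7, 84.9], np.float64(91.3)) was (365, [763.2, 227.6, 84.8], np.float64(91.7))
bottle (412, [737.4, -234.4, 97.8], np.float64(157.3)) was (414, [737.4, -234.4, 97.6], np.float64(154.9))
red (273, [729.2, -51.9, 30.7], np.float64(43.5)) was (274, [729.8, -53.2, 30.4], np.float64(42.5))
sz marker (193, [468.6, 225.3, 113.6], np.float64(138.4))
pen (62, [532.8, -285.6, 112.4], np.float64(132.2)) was (62, [532.7, -285.4, 112.6], np.float64(132.3))
tub (616, [760.7, 231.6, 84.1], np.float64(89.2)) was (614, [760.8, 231.5, 84.1], np.float64(89.6))
bottle (594, [739.0, -229.0, 94.1], np.float64(152.1)) was (593, [739.1, -228.9, 94.1], np.float64(153.4))
red (378, [727.8, -47.0, 26.7], np.float64(39.2)) was (372, [728.4, -47.3, 26.8], np.float64(39.4))
34.25 [0.29264408 0.18459805 0.20740345]
```

All checks agree; the top camera's view of the pen is only hidden by the arm, and the side camera shows it unmoved.

```bash
python3 -c "
from plant import ctrl
print(ctrl.close_job())"
```

```text
the job is handed in; nothing more can be done
None
```

The kit tray is made up and the job is handed in, at about 34 s of the 64 s allowed. The tape roll lies flat in the open bay, and the marker stands at the bottom of the tube.

**What I did**
- **Roll:** I lifted it straight up off the post with about 1–2 N at the wrist during the lift. I laid it in the bay at about 7 N contact and then released it.
- **Marker:** I took it from the block afterwards, centred it over the tube using wrist depth readings, lowered it to about 2 mm above the floor and let it drop.

**Last checks**
- **Roll:** its top face is at 42.3–42.7 mm (42 expected) with a slope under 1°.
- **Marker:** its top is at about 136–137 mm from the wrist camera (136 expected). It stands upright, about 1 mm from the tube's centre.
- **Others:** the pen, bottle, tub and red roll are unmoved, to within about 1 mm. The arm hid the pen from the top camera, so only the side camera confirmed it.

**What went wrong or differed**
- **First lowering of the roll:** I had the tool turned half a turn the wrong way, so the roll met the tray floor on its edge at about 23 N. I lifted it, turned it back and laid it flat.
- **Tilt at the post:** I used about 50° instead of the suggested 30–40°, because my fitted arm model found no joint solution for the whole grasp and lift at 47° or less.

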